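# Reset the roller-shutter control box with the red service key

### The arm

A 6-joint arm with a two-finger parallel gripper is mounted at the origin on the work surface. World frame = base frame: x ahead of the robot, y to its left, z up, the work surface at z = 0. Lengths are in mm, angles in rad, forces in N, time in s.
With the tool pointing down it reaches from about 275 to 1000 mm from the base axis. Payload 8.4 kg.
Tool frame: the origin (TCP) lies on the centre line of the jaws, within the pads' length; the fingertips stand 22 mm ahead of it and the grasp point (between the pads) lies 3 mm ahead of it; z points along the fingers, x is the direction in which the jaws open and shut, and the axes are right-handed (so a half turn about z gives the same grasp; the last joint's range is limited). The gripper opens to 85 mm and grips with 20 to 120 N. Pads are 22 mm wide; open, the fingers measure 114 mm over their backs; the gripper's body (76 mm by 85 mm) begins 54 mm behind the grasp point. The pads swing forward as they close: fully open they stand 13 mm farther back than shut.
Start: joints at [-1.329, 0.353, 1.633, -0, 1.155, -0.002], TCP at [150.868, -606.52, 232.381] pointing down, gripper open.
Joint ranges: [-2.63, 2.63], [-0.92, 2.1], [0.06, 2.66], [-1.3, 4.44], [0, 2.69], [-3.02, 3.02]. Speed limits (rad/s): [2.22, 2.22, 2.79, 3.14, 3.14, 3.14].

### API

Orientations are given as [roll, pitch, yaw] about the fixed x, y, z axes, in that order (R = Rz(yaw) Ry(pitch) Rx(roll)).
In Python, from rig import status, viewer, job gives the robot as it stands.
- The arm moves only by the tool send_rows, never from a script. Its argument "plan" is a list of rows, each a list of 3 entries, a list of its own where there are three numbers: the shift along the tool's x, y, z in m, then the turn, a rotation vector about the tool's x, y, z in rad, then the opening, from -1 (shut) to 1 (fully open). In form: [[[x, y, z], [rx, ry, rz], jaw], ...]. A call has exactly 5 rows; each row is the pose to reach, as a shift and turn from the pose measured when the call began, along the tool's axes at that moment; what a row does not reach only later rows make up. A row lasts 1/12 s, in which the tool goes at most 41.7 mm and 7.16 degrees, less where a joint would pass 70% of its speed; a pose out of reach is approached as far as the arm can. A call with a gripper value outside its range is refused whole. The fingers move at their own pace and stop on an object; "squeeze" is the grip in N (left out, the last holds). Time passes only in rows, so rows that repeat a pose let the fingers close, or fill a call up. It gives the time, the measured TCP pose, the force and the opening at its end, in the units of the state.
- status.sense(): the state, without advancing time (a new reading comes with each control period).
- viewer.grab_frame(name): name is "scene" or "top"; returns the picture (480x640x3 uint8, red, green, blue); there is no depth.
- viewer.camera_params(name): a dict with "intrinsics" (3x3 intrinsics, pixels), "xyz" and "orientation" of the camera in the world. Camera axes: x right, y down, z forward; pixel columns grow to the right and rows downward; lengths in mm; the calibration is good to about 2 mm. A picture is of the moment at which its call begins. camera_params takes no time and is no camera call.
- job.sign_off(): hands the job in, once; it reports no verdict.
Trained networks look in the newest picture that a camera, given by its name, has taken for a name from the list of things; names that differ only in an ending like _2 or _b are one class to them, and where a whole thing is asked for, a point or a joint stands for the part that bears it (a point fixed in the world has none). Each returns a list of dicts, best first, with "p" (0 to 1); they miss things now and then, are a little off and sometimes report something else, mostly with a low value. They report only what shows in the picture. A call takes as long as a camera call.
- viewer.cut_out(label, camera): "mask" (480x640 bool, what is visible of it) and "extent" ([left, top, width, height] in pixels, round what is visible of it).
The state is a dict: "clock": time; "qpos": joint angles; "qvel": joint speeds; "joint_efforts": joint torques, N m; "eef_pos": TCP position; "tcp_rot": TCP orientation; "contact_force": force on the tool from outside, world axes, zero at the start; "wrist_torque": the same for the moment, N m; "opening": opening from 0.0 (shut) to 1.0 (fully open).
Only numpy, scipy, OpenCV 4.12 (cv2) and the standard library are available. Lean on these libraries where they do the work, as an engineer would, in place of code of your own. Each camera call takes 0.05 s, during which the arm holds its last target.

### The job

Reset the stockroom's shutter control box: take the red key from its rack, push it fully home in the box's key switch, turn it clockwise (seen from above) right to the stop, turn it back home and withdraw it. Then hang it back on the rack, in the slot it came from, without letting it fall. Leave the blue key and the stock on the table where they are.

Things in the scene. Friction and masses are not known exactly. Their poses are not given: they have to be found in the camera images.
- key_red: The red service key, 84 mm tall, about 120 g, upright, bow (handle) on top. Origin: centre of the collar's underside, z up along the shaft. Collar: 26 mm disc, z 0 to 5 mm; above it a round stem 10 mm thick up to the bow; below it a round neck 7 mm thick to z -11 mm, then the bit. Works either way round (half a turn about z makes no difference).
- key_red_bow (a point): Centre of the key's bow, 40 mm above the key's origin, axes as the key: a red bar 70 mm long along x, 14 mm thick along y, 26 mm tall. Grip it across y.
- key_red_tip (a point): Lower end of the key, 31 mm below its origin, axes as the key. The bit is a flat steel plate 22 mm along x and 6 mm thick along y, from 11 to 27 mm below the origin, then a tapered tip.
- key_blue: An identical key with a blue bow, in the rack's other slot; to be left alone. Which slot holds which key varies.
- rack: Fixed key rack, 110 mm (x) by 230 mm (y): a plywood shelf on posts, top 75 mm above the table, 6 mm thick, 90 mm deep in x, with two slots along x, 120 mm apart. Origin under its centre on the table. A key hangs with its collar resting on the shelf (too wide to pass) and its bit lengthwise in the slot, so it lifts straight up and lowers straight in.
- rack_slot_a (a point): Middle of a key's place in one slot (rack x -8 mm, y +60 mm), at the shelf top, where the collar rests. The slot is 14 mm wide, open at the rack's -x edge (x -45 mm) and ends at x +20 mm.
- rack_slot_b (a point): The same for the other slot (rack x -8 mm, y -60 mm).
- control_box: Fixed grey steel box, 170 mm (x) by 190 mm (y) by 85 mm high, key switch in the middle of its flat top. Origin under its centre on the table. Two lamps 6 mm high near one corner of the top (x 60, y 30 and 60 mm). A flat black bezel ring (outer radius 29 mm, up to 6 mm high) with a white pointer turns with the switch; white mark on the +x side: home; red mark: stop.
- lock_mouth (a point): Centre of the keyhole in the box's top face (z 85 mm), axes as the box: a slot 25 mm along x, 8.5 mm along y, through a cover plate 8 mm thick; the turning part under it has the same slot. Key fully home: bit along x, collar on the top face. It turns only with the collar within 3 mm of the top face, and comes out only when back in line with the keyhole.
- lock_rotor (a joint): Angle of the key switch, rad: 0 home, growing clockwise seen from above to a hard stop at 1.25. It stays where it is left (friction about 0.06 N m, no spring). The key has about 0.12 rad of play in it each way, so it must be turned a little past to carry the switch to either stop.
- tin_gold: Gold stock tin with a steel lid, 74 mm across, 42 mm high; origin at the centre of its underside. A bystander.
- tin_grey: Grey stock tin, 74 mm across, 42 mm high; origin at the centre of its underside. A bystander.
- tin_green: Green stock tin, 74 mm across, 42 mm high; origin at the centre of its underside. A bystander.
- jar_black: Dark jar with an orange band, 68 mm across, 85 mm high; origin at the centre of its underside. A bystander.
- carton_white: White carton 60 x 90 x 45 mm; origin at the centre of its underside. A bystander.
- tape_roll: Empty cardboard tape core, 90 mm across, 48 mm high; origin at the centre of its underside. A bystander.
- carton_red: Red carton 50 x 85 x 55 mm; origin at the centre of its underside. A bystander.

How it is judged (in metres and radians):
On the way, in this order (a step that is already met when the one before it is completed fails the run):
1. the red key is fully home in the key switch, its collar within 3.5 mm of the box top (horizontal distance between key_red and lock_mouth below 0.004 m and z of key_red in the frame of control_box below 0.0885 m and angle between key_red's own z axis and vertical below 0.1 rad), for 0.1 s.
2. the key switch is turned to its stop (over 1.15 rad) with the red key in it (horizontal distance between key_red and lock_mouth below 0.004 m and z of key_red in the frame of control_box below 0.09 m and value of joint lock_rotor above 1.15 rad), for 0.1 s.
3. the key switch is back home (under 0.15 rad) with the red key still in it (horizontal distance between key_red and lock_mouth below 0.004 m and z of key_red in the frame of control_box below 0.09 m and value of joint lock_rotor below 0.15 rad), for 0.1 s.
4. the red key is withdrawn: its tip is above the box top (z of key_red in the frame of control_box above 0.12 m), for 0.05 s.
At the end, for the whole second after the job is handed in: The red key hangs upright (within 0.12 rad) and at rest in the rack slot it came from, collar on the shelf, within 35 mm of where it started; the key switch is home (under 0.15 rad) (distance of key_red from where it was at the start of the episode below 0.035 m and z of key_red in the frame of rack between 0.0725 and 0.078 m and angle between key_red's own z axis and vertical below 0.12 rad and linear speed of key_red below 0.02 m/s and value of joint lock_rotor below 0.15 rad); the robot touches nothing.
It fails at once if the red key falls below the rack shelf's and box's height (height (world z) of key_red below 0.06 m).
It fails at once if the blue key is moved more than 15 mm or tipped (distance of key_blue from where it was at the start of the episode above 0.015 m or angle between key_blue's own z axis and vertical above 0.3 rad).
It fails at once if a tin, jar, carton or the tape roll on the table is moved more than 30 mm (distance of any of tin_gold, tin_grey, tin_green, jar_black, carton_white, tape_roll, carton_red from where it was at the start of the episode above 0.03 m).
It also fails if it takes over 64 s, if anything falls off the work surface, if the arm or the gripper's body presses on something with over 40 N, if the wrist force passes 120 N, or if a joint passes its speed limit or range.

## Working session

There is one attempt and no reset: what is moved stays moved. The work goes in short steps, Python scripts to look and compute and a tool call to move; the robot and the scene stay as the last step left them, time stands still between calls to the robot, and variables do not carry over. Pictures are saved under pics/ and viewed, and the job is handed in when it is done.

Besides the shell and the picture viewer there is one more tool, called after "Request:" as name(argument=value, ...) on one line, values as JSON. send_rows: Moves the arm, as the interface text tells. Its arguments: {"type":"object","properties":{"plan":{"type":"array"},"squeeze":{"type":"number"}},"required":["plan"]}

```bash
mkdir -p pics; ls; python3 - <<'E'
from rig import status, viewer, job
import cv2
print(status.sense())
for n in("scene","top"):
    print(n,viewer.camera_params(n))
    cv2.imwrite(f"pics/{n}0.png",viewer.grab_frame(n)[:,:,::-1])
E
```

```text
pics
{'clock': 0.0, 'qpos': array([-1.32942119e+00,  3.53639444e-01,  1.63411836e+00,  1.42859025e-06,
        1.15520388e+00, -2.40731945e-03]), 'qvel': array([ 0.0005875 ,  0.00023311,  0.00160099,  0.00184895,  0.00061499,
       -0.00171172]), 'joint_efforts': array([-1.06972162e-03, -6.05255198e+01, -3.42062688e+01, -1.41385408e-04,
        9.39987134e-03,  1.57865435e-05]), 'eef_pos': array([ 150.74393843, -606.06840997,  231.67386538]), 'tcp_rot': array([-3.14158805e+00,  1.36902178e-03, -1.32701445e+00]), 'contact_force': array([-0.62029193, -0.10795206, -0.1601632 ]), 'wrist_torque': array([ 0.00133834, -0.04365068, -0.01067481]), 'opening': 0.9978917582642879}
scene {'intrinsics': array([[471.3669403 ,   0.        , 312.48478478],
       [  0.        , 471.3669403 , 247.40652521],
       [  0.        ,   0.        ,   1.        ]]), 'xyz': array([1137.48455658, -801.97344966,  812.05614307]), 'orientation': array([-2.19605099, -0.01750264,  0.61447603])}
top {'intrinsics': array([[502.9673611 ,   0.        , 312.01166485],
       [  0.        , 502.9673611 , 246.60664064],
       [  0.        ,   0.        ,   1.        ]]), 'xyz': array([ 349.23617737,   13.56057454, 1567.72610415]), 'orientation': array([-2.97657125, -0.01903715, -1.59282135])}
```

View pics/scene0.png

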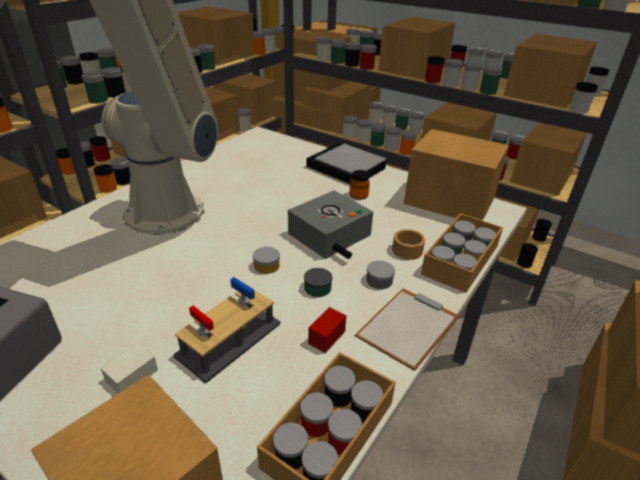

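View pics/top0.png

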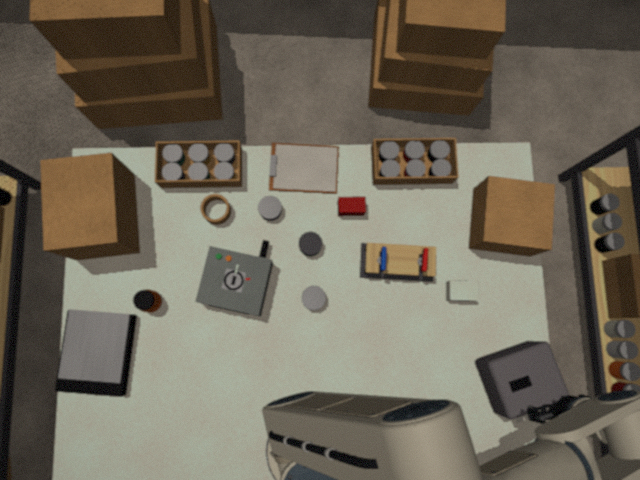

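```bash
cat > h.py <<'E'
import numpy as np, cv2
from scipy.spatial.transform import Rotation as R
from rig import status, viewer, job
class Cam:
    def __init__(s,n):
        p=viewer.camera_params(n); s.K=np.array(p["intrinsics"]); s.t=np.array(p["xyz"]); s.R=R.from_euler("xyz",p["orientation"]).as_matrix()
    def proj(s,P):
        c=(np.atleast_2d(P)-s.t)@s.R; q=c@s.K.T; return q[:,:2]/q[:,2:]
    def plane(s,uv,z):
        uv=np.atleast_2d(uv).astype(float); d=np.c_[uv,np.ones(len(uv))]@np.linalg.inv(s.K).T@s.R.T
        return s.t+d*((z-s.t[2])/d[:,2])[:,None]
def zoom(n,box,f,name):
    im=viewer.grab_frame(n)[:,:,::-1]; x,y,w,h=box
    cv2.imwrite(name,cv2.resize(im[y:y+h,x:x+w],None,fx=f,fy=f,interpolation=cv2.INTER_CUBIC)); return im
E
python3 - <<'E'
from h import *
zoom("top",(340,220,120,80),6,"pics/t_rack.png")
zoom("top",(180,230,110,100),6,"pics/t_box.png")
zoom("scene",(160,260,130,120),5,"pics/s_rack.png")
zoom("scene",(280,180,110,90),6,"pics/s_box.png")
import pickle
D={}
for n in("top","scene"):
  for l in("key_red","key_blue","rack","control_box","lock_rotor","key_red_bow"):
    r=viewer.cut_out(l,n); D[n,l]=r
    print(n,l,[(round(q["p"],2),q["extent"],np.round(np.argwhere(q["mask"]).mean(0)[::-1],1)) for q in r[:3]])
pickle.dump(D,open("d.pkl","wb"))
E
```

```text
top key_red [(0.44, [420.9, 246.0, 10.5, 28.3], array([424.1, 261.4]))]
top key_blue [(0.69, [375.1, 244.3, 8.5, 29.9], array([382.9, 258.2]))]
top rack [(0.84, [359.3, 244.1, 76.5, 36.0], array([397.1, 261.9]))]
top control_box [(0.58, [196.5, 236.8, 75.7, 79.2], array([236.1, 279.8]))]
top lock_rotor [(0.74, [377.1, 248.8, 8.2, 22.1], array([383.1, 258.5]))]
top key_red_bow [(0.74, [419.2, 250.6, 11.1, 20.4], array([424.1, 258.7]))]
scene key_red [(0.96, [189.0, 305.5, 26.2, 28.4], array([201.2, 320.8])), (0.45, [308.0, 304.7, 40.1, 47.5], array([326.6, 329.4]))]
scene key_blue [(0.72, [228.0, 279.8, 27.9, 24.2], array([242.7, 290.8]))]
scene rack [(0.89, [174.7, 292.2, 102.8, 92.8], array([225.1, 336. ])), (0.28, [289.6, 189.7, 84.2, 71.0], array([330.1, 224.1])), (0.21, [227.8, 279.2, 28.1, 24.1], array([242.2, 290.5]))]
scene control_box [(0.8, [286.3, 188.3, 86.0, 68.2], array([330. , 223.6])), (0.49, [253.6, 245.8, 24.5, 28.9], array([266.2, 259.7]))]
scene lock_rotor [(0.44, [320.6, 204.7, 18.4, 13.5], array([329.7, 210.2]))]
scene key_red_bow [(0.91, [192.2, 304.4, 22.1, 33.1], array([201.2, 320.5])), (0.47, [287.4, 191.7, 87.1, 67.0], array([330.2, 224. ]))]
```

View pics/t_rack.png

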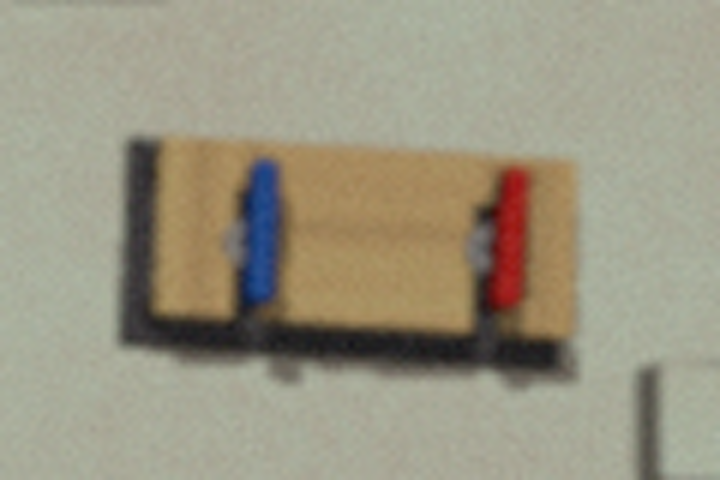

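View pics/t_box.png

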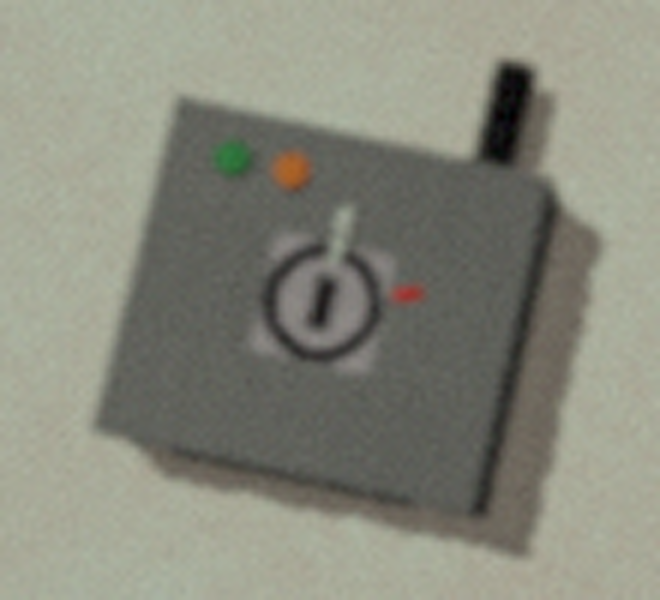

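View pics/s_rack.png

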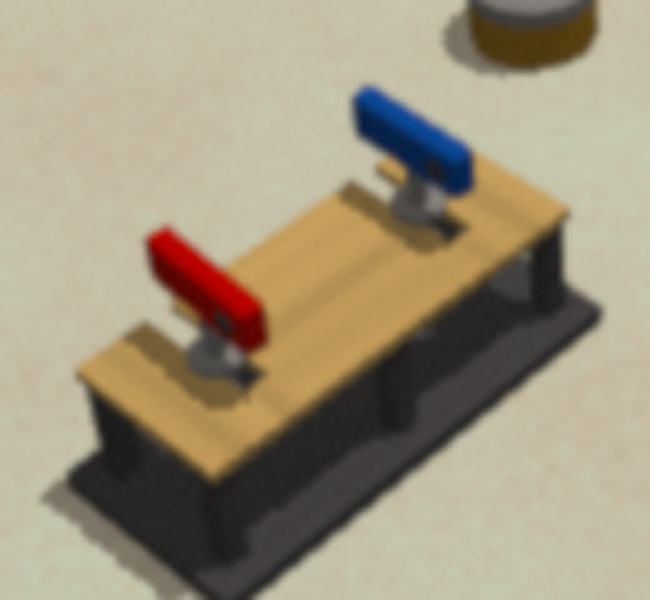

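View pics/s_box.png

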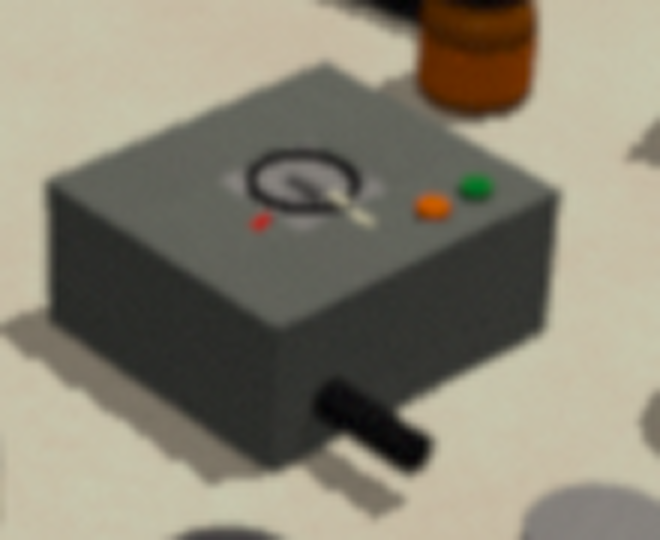

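```bash
cat > fit.py <<'E'
from h import *
from scipy.optimize import least_squares
T,S=Cam("top"),Cam("scene")
def px(U,off,f): return (np.array(U,float)+.5)/f-.5+np.array(off)
tb=lambda u:px(u,(180,230),6); sb=lambda u:px(u,(280,180),6); tr=lambda u:px(u,(340,220),6); sr=lambda u:px(u,(160,260),5)
box=[ # cam, px, local
(T,tb((180,98)),(85,95,85)),(T,tb((97,430)),(-85,95,85)),(T,tb((475,512)),(-85,-95,85)),(T,tb((545,183)),(85,-95,85)),
(T,tb((322,302)),(0,0,87)),(T,tb((233,157)),(60,60,90)),(T,tb((293,170)),(60,30,90)),
(S,sb((50,183)),(-85,-95,85)),(S,sb((325,63)),(-85,95,85)),(S,sb((558,193)),(85,95,85)),(S,sb((280,328)),(85,-95,85)),
(S,sb((302,183)),(0,0,87)),(S,sb((476,188)),(60,60,89)),(S,sb((433,207)),(60,30,89))]
rk=[(T,tr((160,138)),(45,115,75)),(T,tr((578,160)),(45,-115,75)),(T,tr((152,318)),(-45,115,75)),(T,tr((575,338)),(-45,-115,75)),
(S,sr((78,373)),(-45,-115,75)),(S,sr((212,475)),(45,-115,75)),(S,sr((568,213)),(45,115,75))]
def fit(obs,x0,bias=None):
    def f(p):
        r=R.from_euler("z",p[2]).as_matrix(); 
        return np.concatenate([(c.proj(np.array([p[0],p[1],0])+r@np.array(l))[0]-u) for c,u,l in obs])
    s=least_squares(f,x0,loss="soft_l1"); return s.x,f(s.x).reshape(-1,2)
if __name__=="__main__":
    for nm,o,x0 in(("box",box,(450,230,-.2)),("rack",rk,(500,-200,0))):
        for sub in(o,[q for q in o if q[0] is T],[q for q in o if q[0] is S]):
            p,r=fit(sub,x0); print(nm,np.round(p,3)); 
            print(np.round(r,1).tolist())
    # red key: bow top centre/ends
    for z in (53,):
      for e in((514,172),(506,303),(265,163),(258,303)): print(e,np.round(T.plane(tr(e),75+z),1))
    print("keyhole",T.plane(tb((322,302)),85),S.plane(sb((302,185)),87))
    print("khole ends",T.plane([tb((328,280)),tb((317,325))],85))
E
python3 fit.py
```

```text
box [ 5.0058e+02  2.1282e+02 -2.3300e-01]
[[-0.3, -0.6], [-0.5, 0.1], [-0.1, 0.2], [1.2, -1.4], [0.4, -0.1], [0.1, -0.1], [-0.0, -0.1], [-0.9, -0.6], [-0.2, -0.5], [0.4, -0.7], [-0.3, 0.0], [0.1, -0.4], [-0.1, -0.4], [-0.1, -0.1]]
box [ 4.99850e+02  2.13027e+02 -2.34000e-01]
[[-0.3, -0.4], [-0.6, 0.3], [-0.2, 0.5], [1.2, -1.1], [0.3, 0.1], [0.0, 0.1], [-0.1, 0.1]]
box [ 5.01929e+02  2.11504e+02 -2.33000e-01]
[[-0.9, -0.2], [-0.1, -0.2], [0.6, -0.3], [-0.1, 0.4], [0.3, -0.0], [0.1, -0.1], [0.1, 0.2]]
rack [ 554.48  -280.03    -6.342]
[[-5.5, 0.2], [0.8, -0.5], [-4.7, -0.2], [1.4, -0.6], [-2.3, -0.0], [-0.8, 0.4], [4.3, -5.9]]
rack [ 5.53624e+02 -2.86237e+02 -6.60000e-02]
[[-3.3, 0.2], [2.9, 0.0], [-2.8, -0.2], [3.4, -0.0]]
rack [ 556.305 -279.35    -6.343]
[[-1.5, 0.1], [-0.0, 0.6], [5.2, -5.7]]
(514, 172) [[ 577.3 -348.9  128. ]]
(506, 303) [[ 513.5 -341.3  128. ]]
(265, 163) [[ 584.  -227.9  128. ]]
(258, 303) [[ 515.8 -221.4  128. ]]
keyhole [[500.38898604 214.25623814  85.        ]] [[502.45235237 209.31703243  87.        ]]
khole ends [[511.18358124 211.35309081  85.        ]
 [489.11957192 216.66112303  85.        ]]
```

```bash
cat > key.py <<'E'
from h import *
from scipy.optimize import minimize
T,S=Cam("top"),Cam("scene")
L=np.array([[sx*35,sy*7,sz*13] for sx in(-1,1) for sy in(-1,1) for sz in(-1,1)],float)
F=8
def redmask(im,roi,blue=False):
    x,y,w,h=roi; c=cv2.resize(im[y:y+h,x:x+w],None,fx=F,fy=F,interpolation=cv2.INTER_CUBIC).astype(int)
    r,g,b=c[...,0],c[...,1],c[...,2]
    m=((b-r>40) if blue else ((r-g>55)&(r-b>55))).astype(np.uint8)
    n,l,st,_=cv2.connectedComponentsWithStats(m); k=1+np.argmax(st[1:,4]); return (l==k).astype(np.float32)
def sil(cam,roi,p,z):
    P=np.array([p[0],p[1],z])+L@R.from_euler("z",p[2]).as_matrix().T
    u=(cam.proj(P)-np.array(roi[:2])+.5)*F-.5
    hull=cv2.convexHull((u*16).round().astype(np.int32))
    m=np.zeros((roi[3]*F,roi[2]*F),np.uint8); cv2.fillConvexPoly(m,hull,1,shift=4); return m.astype(np.float32)
def fitkey(views,p0,z=115,freez=False):
    ms=[(c,roi,redmask(im,roi,bl)) for c,im,roi,bl in views]
    def cost(p):
        s=0
        for c,roi,m in ms:
            k=sil(c,roi,p,p[3] if freez else z); s+=np.abs(k-m).sum()/m.sum()
        return s
    x=list(p0)+([z] if freez else [])
    best=None
    for sc in(1,.5,2):
        n=len(x); sim=np.vstack([x]+[np.array(x)+np.eye(n)[i]*([6,6,.1,6][i])*sc for i in range(n)])
        r=minimize(cost,x,method="Nelder-Mead",options=dict(initial_simplex=sim,xatol=.02,fatol=1e-4))
        if best is None or r.fun<best.fun: best=r
        x=list(best.x)
    return best.x,best.fun
E
python3 - <<'E'
from key import *
t=viewer.grab_frame("top"); s=viewer.grab_frame("scene")
tr=(410,240,30,40); sr=(180,298,45,45)
for v in([(T,t,tr,0),(S,s,sr,0)],[(T,t,tr,0)],[(S,s,sr,0)]):
    print("red",fitkey(v,(545,-345,-.1)))
print("redz",fitkey([(T,t,tr,0),(S,s,sr,0)],(545,-345,-.1),freez=True))
tb=(368,238,30,40); sb=(220,272,45,40)
for v in([(T,t,tb,1),(S,s,sb,1)],[(T,t,tb,1)],[(S,s,sb,1)]): print("blue",fitkey(v,(545,-225,-.1)))
E
```

```text
red (array([ 5.47223893e+02, -3.47902889e+02, -1.97692826e-01]), np.float64(0.789600670337677))
red (array([ 5.47295139e+02, -3.48801169e+02, -2.12677067e-01]), np.float64(0.4007519781589508))
red (array([ 5.45609451e+02, -3.45954874e+02, -2.27083506e-01]), np.float64(0.33724653720855713))
redz (array([ 5.48117658e+02, -3.48257769e+02, -2.28352594e-01,  1.18159554e+02]), np.float64(0.7613782286643982))
blue (array([ 5.51392008e+02, -2.26408364e+02, -2.24182702e-01]), np.float64(1.040201187133789))
blue (array([ 5.51476355e+02, -2.26574305e+02, -1.85722431e-01]), np.float64(0.5214542150497437))
blue (array([ 5.50297251e+02, -2.24968341e+02, -2.53871626e-01]), np.float64(0.4774911403656006))
```

```bash
python3 - <<'E'
from key import *
out=[]
for c,n,roi in((T,"top",(410,240,30,40)),(S,"scene",(180,298,45,45))):
    im=viewer.grab_frame(n); x,y,w,h=roi
    b=cv2.resize(im[y:y+h,x:x+w],None,fx=F,fy=F,interpolation=cv2.INTER_CUBIC)[:,:,::-1].copy()
    m=redmask(im,roi).astype(np.uint8)
    cv2.drawContours(b,cv2.findContours(m,0,1)[0],-1,(0,255,0),1)
    k=sil(c,roi,(546,-346,-.12),115).astype(np.uint8)
    cv2.drawContours(b,cv2.findContours(k,0,1)[0],-1,(255,255,0),1)
    out.append(cv2.resize(b,(400,400)))
cv2.imwrite("pics/ov.png",np.hstack(out))
E
```

```text
(no output)
```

View pics/ov.png

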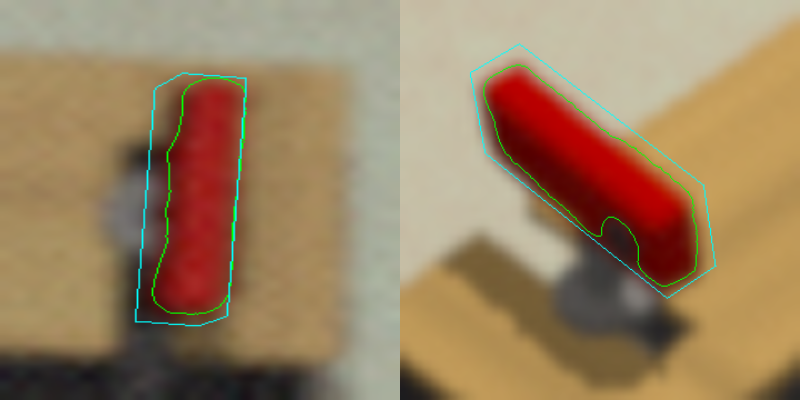

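```bash
python3 - <<'E'
s=open("key.py").read()
s=s.replace("m=((b-r>40) if blue else ((r-g>55)&(r-b>55))).astype(np.uint8)","m=((b>1.3*r) if blue else ((r>1.75*g+8)&(r>2*b))).astype(np.uint8)")
s=s.replace("return (l==k).astype(np.float32)","m=(l==k).astype(np.uint8); hc=cv2.convexHull(max(cv2.findContours(m,0,1)[0],key=len)); cv2.fillConvexPoly(m,hc,1); return m.astype(np.float32)")
open("key.py","w").write(s)
E
python3 - <<'E'
from key import *
t=viewer.grab_frame("top"); s=viewer.grab_frame("scene")
tr=(410,240,30,40); sr=(180,298,45,45)
for v in([(T,t,tr,0),(S,s,sr,0)],[(T,t,tr,0)],[(S,s,sr,0)]):
    q=fitkey(v,(545,-345,-.1)); print("red",q)
    if len(v)==2: p=q[0]
print("redz",fitkey([(T,t,tr,0),(S,s,sr,0)],(545,-345,-.1),freez=True))
tb=(368,238,30,40); sb=(220,272,45,40)
for v in([(T,t,tb,1),(S,s,sb,1)],[(T,t,tb,1)],[(S,s,sb,1)]): print("blue",fitkey(v,(545,-225,-.1)))
out=[]
for c,im,roi in((T,t,tr),(S,s,sr)):
    x,y,w,h=roi
    b=cv2.resize(im[y:y+h,x:x+w],None,fx=F,fy=F,interpolation=cv2.INTER_CUBIC)[:,:,::-1].copy()
    for m,cl in((redmask(im,roi),(0,255,0)),(sil(c,roi,p,115),(255,255,0))):
        cv2.drawContours(b,cv2.findContours(m.astype(np.uint8),0,1)[0],-1,cl,1)
    out.append(cv2.resize(b,(400,400)))
cv2.imwrite("pics/ov2.png",np.hstack(out))
E
```

```text
red (array([ 5.46237363e+02, -3.47383712e+02, -2.14216493e-01]), np.float64(0.5173563361167908))
red (array([ 5.45452195e+02, -3.47175931e+02, -1.69481885e-01]), np.float64(0.2065373957157135))
red (array([ 5.46444110e+02, -3.46993322e+02, -2.43741538e-01]), np.float64(0.26984307169914246))
redz (array([ 5.45794003e+02, -3.47407378e+02, -2.11841171e-01,  1.14071220e+02]), np.float64(0.5128737688064575))
blue (array([ 5.49693360e+02, -2.25742508e+02, -1.52562096e-01]), np.float64(0.5040194988250732))
blue (array([ 5.51597423e+02, -2.26077252e+02, -1.28256244e-01]), np.float64(0.22021302580833435))
blue (array([ 5.51918385e+02, -2.26609831e+02, -2.16528515e-01]), np.float64(0.2289901077747345))
```

View pics/ov2.png

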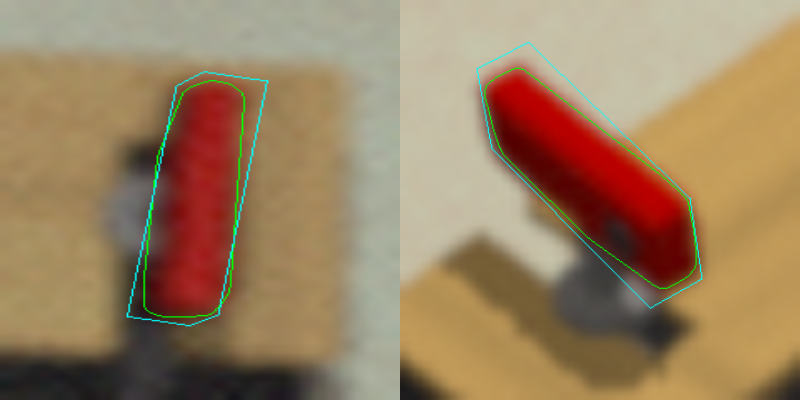

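```bash
cat > go.py <<'E'
import sys
from h import *
def delta(x,y,z,yaw):
    s=status.sense(); R0=R.from_euler("xyz",s["tcp_rot"]); R1=R.from_euler("xyz",[np.pi,0,yaw])
    d=R0.inv().apply(np.array([x,y,z])-s["eef_pos"])/1000
    print("shift",np.round(d,4),"rot",np.round((R0.inv()*R1).as_rotvec(),4))
    print("t",round(s["clock"],2),"pos",np.round(s["eef_pos"],2),"rot",np.round(s["tcp_rot"],4),"F",np.round(s["contact_force"],1),"M",np.round(s["wrist_torque"],2),"op",round(s["opening"],3),"q",np.round(s["qpos"],2))
if __name__=="__main__": delta(*map(float,sys.argv[1:]))
E
python3 go.py 545.5 -346.5 220 1.45
python3 - <<'E'
from fit import *
print(np.round(T.plane([(470,180),(555,180),(470,250),(550,255)],130)))
E
```

```text
shift [-0.1571 -0.4457  0.0124] rot [ 0.     0.    -2.777]
t 1.2 pos [ 150.87 -606.53  232.39] rot [ 3.1416 -0.     -1.327 ] F [-0.4  0.3 -0.1] M [-0.   -0.01  0.02] op 1.001 q [-1.33  0.35  1.63 -0.    1.16 -0.  ]
[[ 780. -495.  130.]
 [ 776. -751.  130.]
 [ 569. -479.  130.]
 [ 550. -713.  130.]]
```

Request:
send_rows(plan=[[[-0.157, -0.446, 0.012], [0, 0, -2.777], 1], [[-0.157, -0.446, 0.012], [0, 0, -2.777], 1], [[-0.157, -0.446, 0.012], [0, 0, -2.777], 1], [[-0.157, -0.446, 0.012], [0, 0, -2.777], 1], [[-0.157, -0.446, 0.012], [0, 0, -2.777], 1]], squeeze=70)

```text
clock: 1.62
eef_pos: [326.1, -490.8, 227.2]
tcp_rot: [3.142, -0.0, -0.696]
contact_force: [1.1, 0.0, 0.3]
opening: 0.997
```

```bash
python3 go.py 545.5 -346.5 220 1.45
```

```text
shift [ 0.0757 -0.2515  0.0072] rot [ 4.0000e-04 -1.0000e-04 -2.1464e+00]
t 1.62 pos [ 326.09 -490.82  227.2 ] rot [ 3.1415e+00 -4.0000e-04 -6.9640e-01] F [1.1 0.  0.3] M [-0.09 -0.02 -0.01] op 0.997 q [-0.99  0.3   1.72  0.    1.12 -0.29]
```

Request:
send_rows(plan=[[[0.076, -0.251, 0.007], [0, 0, -2.146], 1], [[0.076, -0.251, 0.007], [0, 0, -2.146], 1], [[0.076, -0.251, 0.007], [0, 0, -2.146], 1], [[0.076, -0.251, 0.007], [0, 0, -2.146], 1], [[0.076, -0.251, 0.007], [0, 0, -2.146], 1]])

```text
clock: 2.03
eef_pos: [500.4, -376.2, 221.8]
tcp_rot: [3.141, -0.0, -0.071]
contact_force: [-0.1, -1.2, 0.9]
opening: 0.999
```

```bash
python3 go.py 545.5 -346.5 220 1.45
```

```text
shift [ 0.0429 -0.0328  0.0018] rot [ 5.0000e-04  1.0000e-04 -1.5208e+00]
t 2.03 pos [ 500.42 -376.18  221.8 ] rot [ 3.1412e+00 -3.0000e-04 -7.0800e-02] F [-0.1 -1.2  0.9] M [-0.01 -0.03 -0.02] op 0.999 q [-0.65  0.36  1.64 -0.    1.14 -0.58]
```

Request:
send_rows(plan=[[[0.043, -0.033, 0.002], [0, 0, -1.52], 1], [[0.043, -0.033, 0.002], [0, 0, -1.52], 1], [[0.043, -0.033, 0.002], [0, 0, -1.52], 1], [[0.043, -0.033, 0.002], [0, 0, -1.52], 1], [[0.043, -0.033, 0.002], [0, 0, -1.52], 1]])

```text
clock: 2.45
eef_pos: [546.2, -345.7, 219.6]
tcp_rot: [-3.142, 0.0, 0.555]
contact_force: [-0.2, 0.1, 0.6]
opening: 0.998
```

```bash
python3 go.py 545.5 -346.5 200 1.45
```

```text
shift [-0.001   0.0004  0.0196] rot [-2.000e-04  3.000e-04 -8.945e-01]
t 2.45 pos [ 546.16 -345.68  219.56] rot [-3.1416e+00  3.0000e-04  5.5550e-01] F [-0.2  0.1  0.6] M [-0.02 -0.01 -0.01] op 0.998 q [-0.57  0.4   1.6  -0.    1.15 -1.12]
```

Request:
send_rows(plan=[[[-0.001, 0, 0.02], [0, 0, -0.895], 1], [[-0.001, 0, 0.02], [0, 0, -0.895], 1], [[-0.001, 0, 0.02], [0, 0, -0.895], 1], [[-0.001, 0, 0.02], [0, 0, -0.895], 1], [[-0.001, 0, 0.02], [0, 0, -0.895], 1]])

```text
clock: 2.87
eef_pos: [545.3, -346.2, 199.4]
tcp_rot: [-3.141, 0.0, 1.179]
contact_force: [-0.3, 0.1, 0.0]
opening: 1.002
```

```bash
python3 go.py 545.5 -346.5 165 1.45
```

```text
shift [-0.0002  0.0003  0.0344] rot [-4.000e-04  1.000e-04 -2.708e-01]
t 2.87 pos [ 545.28 -346.19  199.43] rot [-3.1413e+00  2.0000e-04  1.1792e+00] F [-0.3  0.1  0. ] M [ 0.   -0.02 -0.03] op 1.002 q [-0.57  0.42  1.62 -0.    1.11 -1.75]
```

Request:
send_rows(plan=[[[0, 0, 0.01], [0, 0, -0.271], 1], [[0, 0, 0.034], [0, 0, -0.271], 1], [[0, 0, 0.034], [0, 0, -0.271], 1], [[0, 0, 0.034], [0, 0, -0.271], 1], [[0, 0, 0.034], [0, 0, -0.271], 1]])

```text
clock: 3.28
eef_pos: [545.4, -346.3, 165.5]
tcp_rot: [-3.141, 0.0, 1.449]
contact_force: [0.6, 0.1, -0.5]
opening: 1.0
```

```bash
python3 go.py 545.5 -346.5 118 1.45; python3 - <<'E'
from h import *
zoom("scene",(130,200,160,160),4,"pics/s1.png")
zoom("top",(350,200,120,100),6,"pics/t1.png")
E
```

```text
shift [-0.0002  0.0001  0.0475] rot [-0.0003  0.0001 -0.0013]
t 3.28 pos [ 545.42 -346.29  165.5 ] rot [-3.1413e+00  1.0000e-04  1.4487e+00] F [ 0.6  0.1 -0.5] M [ 0.05 -0.03  0.03] op 1.0 q [-0.57  0.45  1.64 -0.    1.05 -2.02]
```

View pics/s1.png

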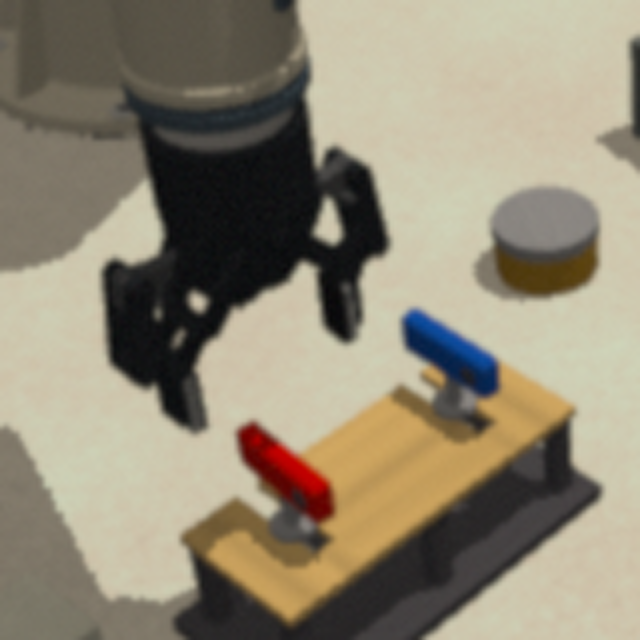

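View pics/t1.png

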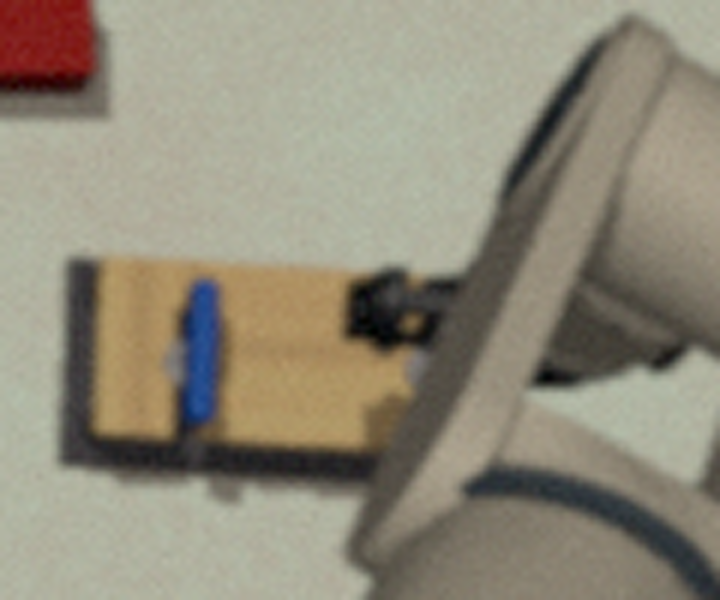

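Scene crop: open fingertips at (195,425) and (345,335) straddle the red bow at (285,470). The blue key at (450,350) is clear. Descending.

Request:
send_rows(plan=[[[0, 0, 0.015], [0, 0, 0], 1], [[0, 0, 0.03], [0, 0, 0], 1], [[0, 0, 0.042], [0, 0, 0], 1], [[0, 0, 0.0475], [0, 0, 0], 1], [[0, 0, 0.0475], [0, 0, 0], 1]])

```text
clock: 3.8
eef_pos: [545.2, -346.2, 117.5]
tcp_rot: [-3.141, -0.0, 1.448]
contact_force: [-0.4, 0.6, -0.6]
opening: 1.002
```

```bash
python3 go.py 545.5 -346.5 118 1.45; python3 - <<'E'
from h import *
zoom("scene",(130,220,160,150),5,"pics/s2.png")
E
```

```text
shift [-0.0003  0.0004 -0.0005] rot [-0.0009 -0.0002 -0.0016]
t 3.8 pos [ 545.19 -346.15  117.51] rot [-3.1406e+00 -2.0000e-04  1.4484e+00] F [-0.4  0.6 -0.6] M [-0.05 -0.01 -0.07] op 1.002 q [-0.57  0.51  1.68 -0.    0.96 -2.02]
```

View pics/s2.png

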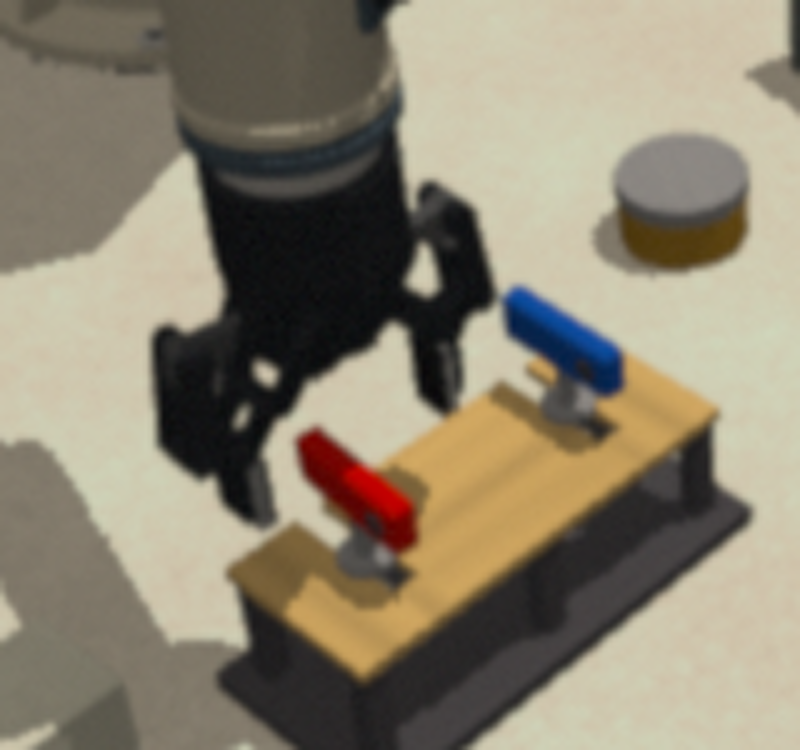

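```bash
python3 - <<'E'
from h import *
S=Cam("scene"); c=np.array([545.2,-346.2,0]); a=1.448
x=np.array([np.cos(a),np.sin(a),0]); y=np.array([np.sin(a),-np.cos(a),0])
f=lambda P:np.round((S.proj(P)-[130,220]+.5)*5-.5)
for z in (108.5,): print(f(np.array([c+s*42.5*x+w*11*y+[0,0,z] for s in(1,-1) for w in(1,-1)])))
print("bow c, ends",f(np.array([c+k*y+[0,0,115] for k in(0,35,-35)])),f([[545.2,-346.2,128]]),"collar",f([[545.2,-346.2,77]]))
E
```

```text
[[454. 457.]
 [422. 432.]
 [289. 562.]
 [257. 536.]]
bow c, ends [[356. 484.]
 [408. 525.]
 [305. 444.]] [[352. 461.]] collar [[367. 549.]]
```

Request:
send_rows(plan=[[[0, 0, 0], [0, 0, 0], -1], [[0, 0, 0], [0, 0, 0], -1], [[0, 0, 0], [0, 0, 0], -1], [[0, 0, 0], [0, 0, 0], -1], [[0, 0, 0], [0, 0, 0], -1]], squeeze=60)

```text
clock: 4.27
eef_pos: [545.8, -346.6, 118.8]
tcp_rot: [3.141, 0.001, 1.448]
contact_force: [0.5, 0.1, 0.5]
opening: 0.299
```

```bash
python3 go.py 545.5 -346.5 118 1.45; python3 - <<'E'
from h import *
zoom("scene",(130,220,160,150),5,"pics/s3.png")
E
```

```text
shift [ 0.     -0.0003  0.0008] rot [ 0.0006  0.0006 -0.0016]
t 4.27 pos [ 545.82 -346.55  118.8 ] rot [3.1410e+00 6.0000e-04 1.4484e+00] F [0.5 0.1 0.5] M [ 0.02 -0.05  0.02] op 0.299 q [-0.57  0.5   1.68 -0.    0.96 -2.02]
```

View pics/s3.png

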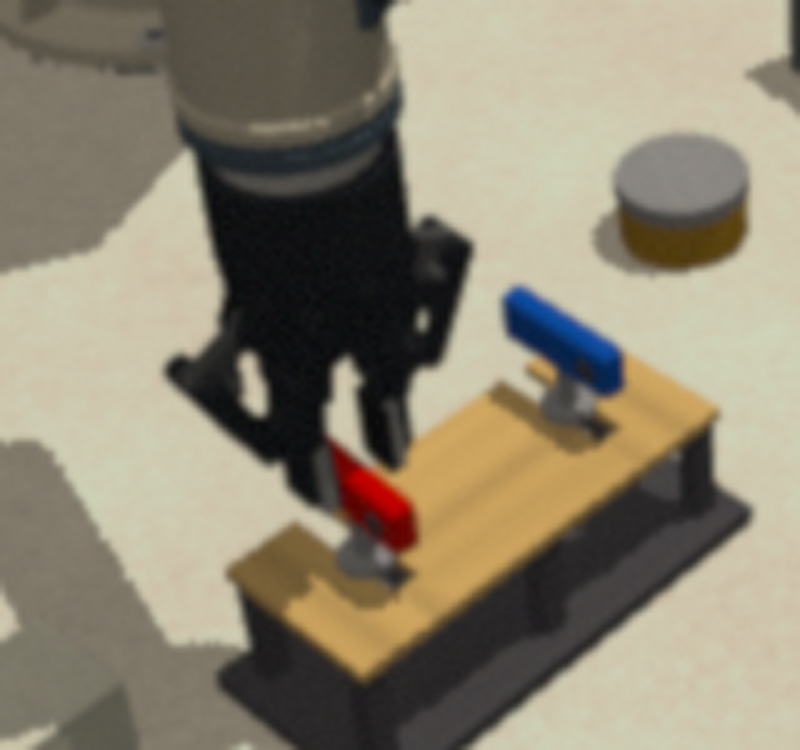

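Still closing (opening 0.30); key untouched so far. Continuing.

Request:
send_rows(plan=[[[0, 0, 0], [0, 0, 0], -1], [[0, 0, 0], [0, 0, 0], -1], [[0, 0, 0], [0, 0, 0], -1], [[0, 0, 0], [0, 0, 0], -1], [[0, 0, 0], [0, 0, 0], -1]], squeeze=70)

```text
clock: 4.73
eef_pos: [545.9, -346.7, 118.9]
tcp_rot: [3.141, 0.001, 1.448]
contact_force: [-0.0, 0.5, 2.0]
opening: 0.139
```

```bash
python3 go.py 545.5 -346.5 118 1.45; python3 - <<'E'
from h import *
zoom("scene",(130,220,160,150),5,"pics/s4.png")
E
```

```text
shift [ 0.0001 -0.0004  0.0009] rot [ 0.0008  0.0007 -0.0015]
t 4.73 pos [ 545.89 -346.66  118.9 ] rot [3.1408e+00 7.0000e-04 1.4485e+00] F [-0.   0.5  2. ] M [-0.07  0.01  0.01] op 0.139 q [-0.57  0.5   1.68 -0.    0.96 -2.02]
```

View pics/s4.png

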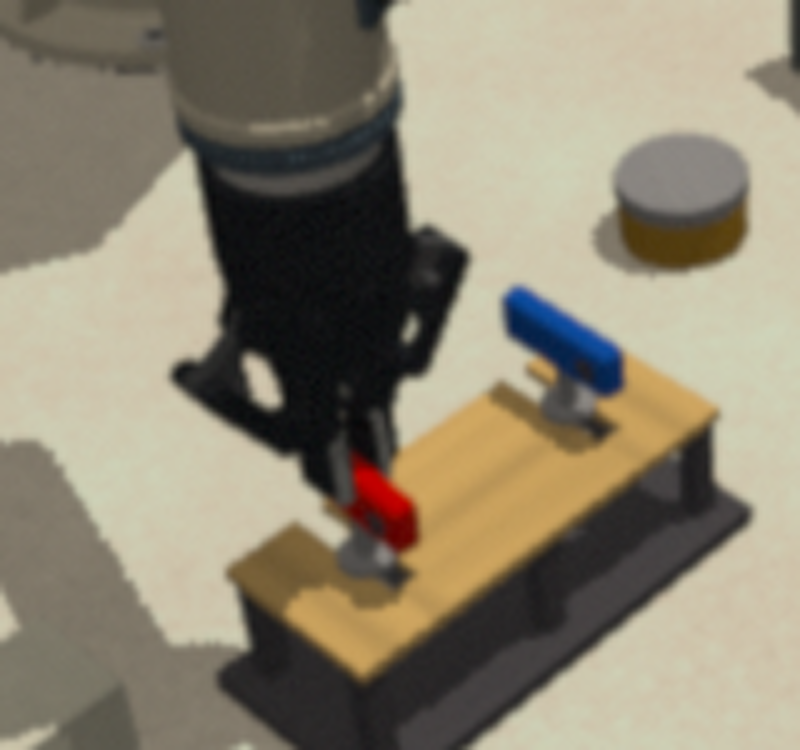

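Request:
send_rows(plan=[[[0, 0, 0], [0, 0, 0], -1], [[0, 0, -0.005], [0, 0, 0], -1], [[0, 0, -0.015], [0, 0, 0], -1], [[0, 0, -0.03], [0, 0, 0], -1], [[0, 0, -0.05], [0, 0, 0], -1]])

```text
clock: 5.2
eef_pos: [545.0, -346.0, 168.7]
tcp_rot: [-3.14, -0.001, 1.448]
contact_force: [0.3, -0.2, -1.9]
opening: 0.138
```

Request:
send_rows(plan=[[[0, 0, -0.03], [0, 0, 0], -1], [[0, 0, -0.05], [0, 0, 0], -1], [[0, 0, -0.06], [0, 0, 0], -1], [[0, 0, -0.06], [0, 0, 0], -1], [[0, 0, -0.06], [0, 0, 0], -1]])

```text
clock: 5.62
eef_pos: [545.0, -346.0, 228.7]
tcp_rot: [-3.14, -0.0, 1.448]
contact_force: [-0.6, 0.1, -2.3]
opening: 0.14
```

```bash
python3 go.py 501 212.5 230 1.338; python3 - <<'E'
from h import *
zoom("scene",(130,180,160,150),5,"pics/s5.png")
E
```

```text
shift [ 0.5489 -0.1118 -0.001 ] rot [-0.0013 -0.0003  0.1105]
t 5.62 pos [ 545.   -345.95  228.67] rot [-3.1403e+00 -4.0000e-04  1.4485e+00] F [-0.6  0.1 -2.3] M [ 0.01 -0.    0.03] op 0.14 q [-0.57  0.39  1.59 -0.    1.16 -2.02]
```

View pics/s5.png

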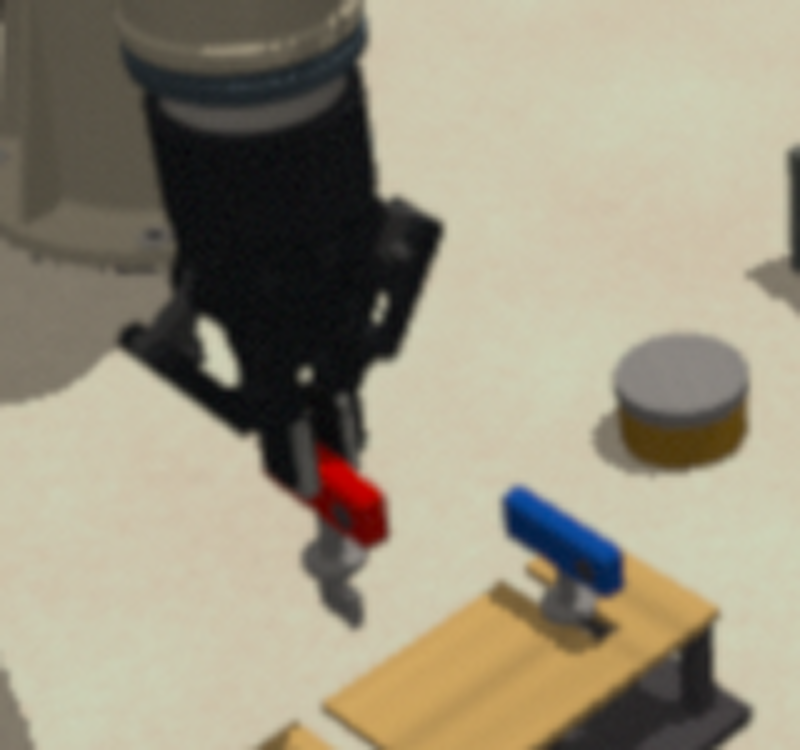

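Request:
send_rows(plan=[[[0.03, -0.006, 0], [0, 0, 0.02], -1], [[0.065, -0.013, 0], [0, 0, 0.04], -1], [[0.1, -0.02, 0], [0, 0, 0.06], -1], [[0.135, -0.027, 0], [0, 0, 0.08], -1], [[0.17, -0.034, 0], [0, 0, 0.11], -1]])

```text
clock: 6.08
eef_pos: [530.0, -171.0, 225.9]
tcp_rot: [-3.135, -0.001, 1.337]
contact_force: [0.5, 0.1, -2.1]
opening: 0.137
```

```bash
python3 go.py 501 212.5 230 1.338
```

```text
shift [ 0.3664 -0.1171 -0.0029] rot [-0.0063 -0.0012 -0.001 ]
t 6.08 pos [ 529.98 -171.    225.91] rot [-3.1353e+00 -1.2000e-03  1.3370e+00] F [ 0.5  0.1 -2.1] M [-0.02 -0.08 -0.01] op 0.137 q [-0.32  0.26  1.78  0.    1.11 -1.65]
```

Request:
send_rows(plan=[[[0.033, -0.011, -0.002], [-0.006, 0, 0], -1], [[0.067, -0.021, -0.003], [-0.006, 0, 0], -1], [[0.1, -0.032, -0.003], [-0.006, 0, 0], -1], [[0.133, -0.043, -0.003], [-0.006, 0, 0], -1], [[0.167, -0.053, -0.003], [-0.006, 0, 0], -1]])

```text
clock: 6.5
eef_pos: [515.5, 5.3, 227.8]
tcp_rot: [-3.138, -0.0, 1.337]
contact_force: [0.5, 0.1, -1.2]
opening: 0.134
```

```bash
python3 go.py 501 212.5 230 1.338
```

```text
shift [ 0.1982 -0.0621 -0.0019] rot [-0.0033 -0.0005 -0.0011]
t 6.5 pos [515.47   5.27 227.76] rot [-3.1383e+00 -5.0000e-04  1.3369e+00] F [ 0.5  0.1 -1.2] M [-0.02 -0.05 -0.07] op 0.134 q [ 0.01  0.19  1.87  0.    1.09 -1.33]
```

Request:
send_rows(plan=[[[0.036, -0.011, -0.002], [-0.003, 0, 0], -1], [[0.072, -0.023, -0.002], [-0.003, 0, 0], -1], [[0.109, -0.034, -0.002], [-0.003, 0, 0], -1], [[0.145, -0.045, -0.002], [-0.003, 0, 0], -1], [[0.175, -0.055, -0.002], [-0.003, 0, 0], -1]])

```text
clock: 6.92
eef_pos: [501.2, 190.4, 228.4]
tcp_rot: [-3.139, 0.001, 1.337]
contact_force: [1.3, 0.7, -1.6]
opening: 0.141
```

```bash
python3 go.py 501 212.5 190 1.338
```

```text
shift [ 0.0215 -0.0052  0.0384] rot [-0.0025  0.0006 -0.0006]
t 6.92 pos [501.2  190.36 228.36] rot [-3.1391e+00  6.0000e-04  1.3374e+00] F [ 1.3  0.7 -1.6] M [-0.01 -0.01 -0.04] op 0.141 q [ 0.36  0.22  1.83  0.    1.1  -0.98]
```

Request:
send_rows(plan=[[[0.015, -0.003, 0.01], [-0.002, 0, 0], -1], [[0.0215, -0.005, 0.025], [-0.002, 0, 0], -1], [[0.0215, -0.005, 0.038], [-0.002, 0, 0], -1], [[0.0215, -0.005, 0.038], [-0.002, 0, 0], -1], [[0.0215, -0.005, 0.038], [-0.002, 0, 0], -1]])

```text
clock: 7.33
eef_pos: [499.9, 211.9, 188.6]
tcp_rot: [-3.138, 0.003, 1.338]
contact_force: [-0.2, 0.5, -0.9]
opening: 0.135
```

```bash
python3 go.py 501 212.5 190 1.338; python3 - <<'E'
from h import *
zoom("scene",(270,120,120,120),6,"pics/s6.png")
zoom("top",(180,230,110,100),6,"pics/t6.png")
S,T=Cam("scene"),Cam("top"); p=status.sense()["eef_pos"]; print([np.round((S.proj([501,212.5,z])[0]-[270,120]+.5)*6-.5) for z in(85,87)],[np.round((S.proj([p[0],p[1],p[2]-d])[0]-[270,120]+.5)*6-.5) for d in (4,17,44,75)])
E
```

```text
shift [ 0.0008  0.0009 -0.0014] rot [-0.0037  0.0031 -0.0003]
t 7.33 pos [499.89 211.95 188.64] rot [-3.1379e+00  3.1000e-03  1.3377e+00] F [-0.2  0.5 -0.9] M [-0.03 -0.06 -0.04] op 0.135 q [ 0.4   0.28  1.85 -0.    1.02 -0.94]
[array([363., 545.]), array([363., 541.])] [array([371., 362.]), array([370., 386.]), array([368., 436.]), array([365., 492.])]
```

View pics/s6.png

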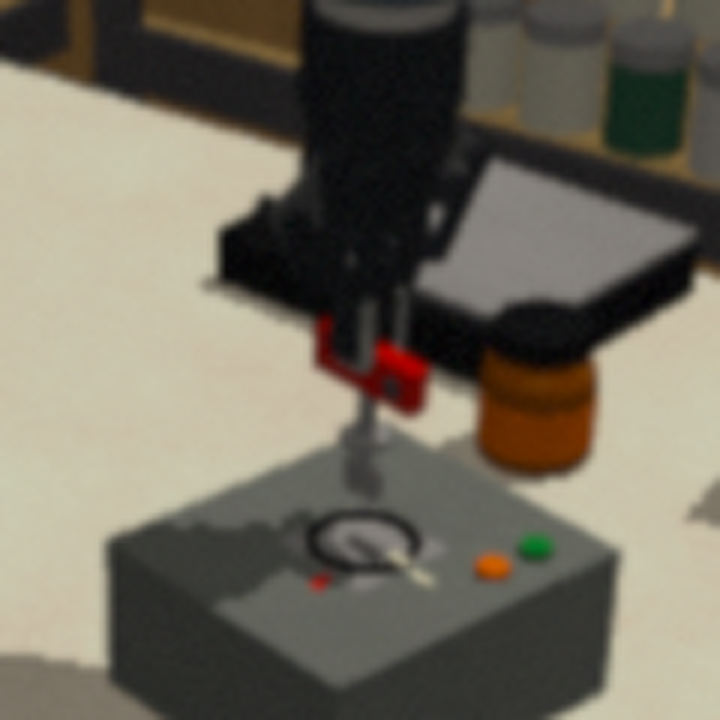

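View pics/t6.png

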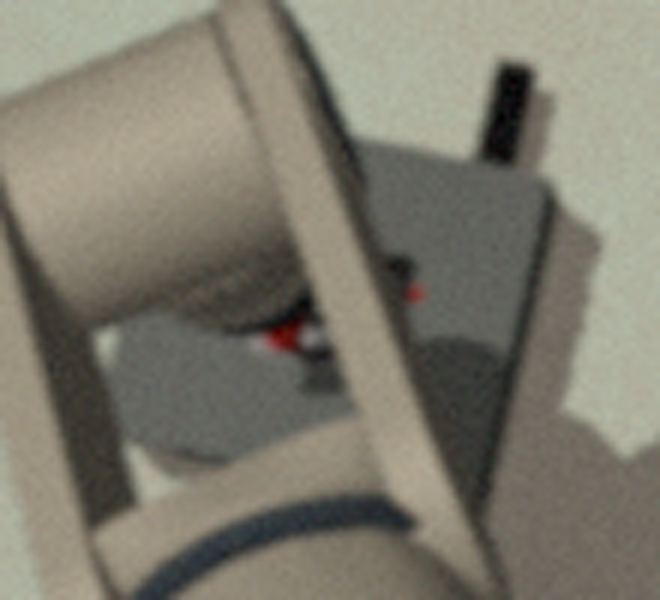

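```bash
python3 - <<'E'
from h import *
S=Cam("scene")
p=status.sense()["eef_pos"]; print(p)
im=viewer.grab_frame("scene")
x,y,w,h=310,160,50,60; f=12
b=cv2.resize(im[y:y+h,x:x+w],None,fx=f,fy=f,interpolation=cv2.INTER_CUBIC)[:,:,::-1].copy()
a=-.233; Rz=R.from_euler("z",a).as_matrix(); o=np.array([p[0],p[1],p[2]-43.5]) # key origin
def line(P,c,cl=True): 
    u=((S.proj(o+np.array(P)@Rz.T)-[x,y]+.5)*f-.5).round().astype(int); cv2.polylines(b,[u.reshape(-1,1,2)],cl,c,1)
for z in(27,53): line([[35,7,z],[35,-7,z],[-35,-7,z],[-35,7,z]],(255,255,0))
th=np.linspace(0,6.28,30)
for z in(0,5): line(np.c_[13*np.cos(th),13*np.sin(th),0*th+z],(0,255,0))
line([[11,0,-11],[11,0,-27],[-11,0,-27],[-11,0,-11]],(255,0,255))
cv2.imwrite("pics/s7.png",b)
E
```

```text
[501.19290146 212.08539672 190.31037361]
```

View pics/s7.png

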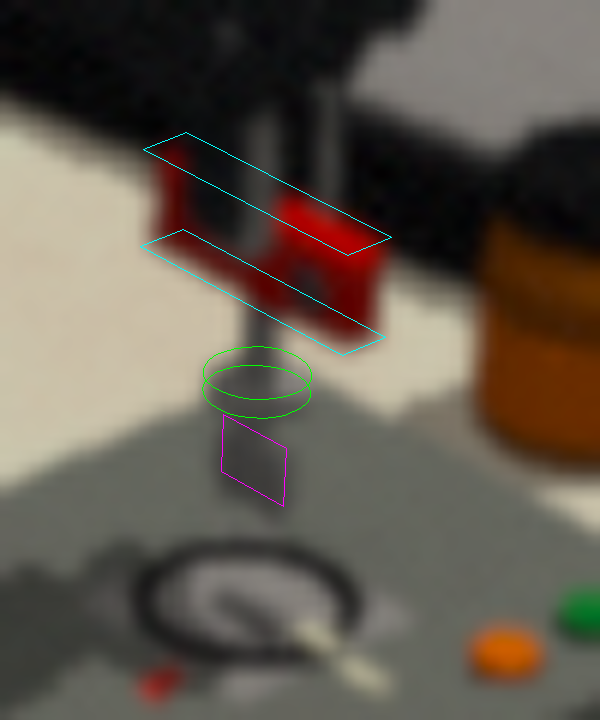

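```bash
cat > avg.py <<'E'
from go import *
def avg(n=5):
    a=[]
    for i in range(n):
        viewer.grab_frame("scene"); s=status.sense(); a.append(np.r_[s["eef_pos"],s["contact_force"]])
    a=np.array(a); print("avg",np.round(a.mean(0),2),"sd",np.round(a.std(0),2)); return a.mean(0)
if __name__=="__main__":
    avg(); delta(*map(float,sys.argv[1:]))
E
python3 avg.py 500.9 212.3 172 1.338
```

```text
avg [ 5.0158e+02  2.1221e+02  1.9095e+02  3.0000e-02 -1.9000e-01 -1.3000e+00] sd [0.06 0.03 0.05 0.11 0.27 0.51]
shift [-0.0001 -0.0006  0.0189] rot [ 0.0002  0.0002 -0.0011]
t 7.73 pos [501.48 212.24 190.87] rot [3.1414e+00 2.0000e-04 1.3369e+00] F [-0.1 -0.4 -2.2] M [ 0.04  0.03 -0.01] op 0.138 q [ 0.4   0.27  1.85 -0.    1.02 -0.94]
```

Request:
send_rows(plan=[[[0, -0.0005, 0.01], [0, 0, -0.001], -1], [[0, -0.0005, 0.02], [0, 0, -0.001], -1], [[0, -0.0005, 0.027], [0, 0, -0.001], -1], [[0, -0.0005, 0.027], [0, 0, -0.001], -1], [[0, -0.0005, 0.027], [0, 0, -0.001], -1]])

```text
clock: 8.15
eef_pos: [500.4, 212.1, 162.9]
tcp_rot: [-3.14, 0.001, 1.338]
contact_force: [-0.3, 0.9, -1.9]
opening: 0.139
```

```bash
python3 - <<'E'
from avg import *
S=Cam("scene")
p=avg(4); im=viewer.grab_frame("scene")
x,y,w,h=305,170,50,50; f=14
b=cv2.resize(im[y:y+h,x:x+w],None,fx=f,fy=f,interpolation=cv2.INTER_CUBIC)[:,:,::-1].copy()
cv2.imwrite("pics/s8.png",np.clip(b.astype(float)*1.6,0,255).astype(np.uint8))
Rz=R.from_euler("z",-.233).as_matrix(); o=np.array([p[0],p[1],p[2]-43.9])
f2=lambda P:np.round((S.proj(P)-[x,y]+.5)*f-.5)
print("bit",f2(o+np.array([[11,0,-11],[11,0,-27],[-11,0,-27],[-11,0,-11],[0,0,-31]])@Rz.T).tolist())
print("hole",f2(np.array([500.9,212.3,85])+np.array([[0,0,0],[12.5,4.2,0],[12.5,-4.2,0],[-12.5,-4.2,0],[-12.5,4.2,0]])@Rz.T).tolist())
delta(500.9,212.3,158,1.338)
E
```

```text
avg [ 5.0110e+02  2.1244e+02  1.6386e+02  5.4000e-01 -3.6000e-01 -7.8000e-01] sd [0.15 0.07 0.27 0.66 0.23 0.54]
bit [[398.0, 495.0], [395.0, 561.0], [324.0, 519.0], [327.0, 454.0], [359.0, 556.0]]
hole [[357.0, 572.0], [412.0, 589.0], [383.0, 603.0], [302.0, 555.0], [331.0, 542.0]]
shift [-0.0003 -0.0003  0.0062] rot [ 0.0007 -0.0002  0.    ]
t 8.4 pos [501.26 212.5  164.19] rot [ 3.1409e+00 -2.0000e-04  1.3380e+00] F [-0.3 -1.  -1. ] M [ 0.03 -0.05 -0.  ] op 0.137 q [ 0.4   0.31  1.87 -0.    0.96 -0.94]
```

View pics/s8.png

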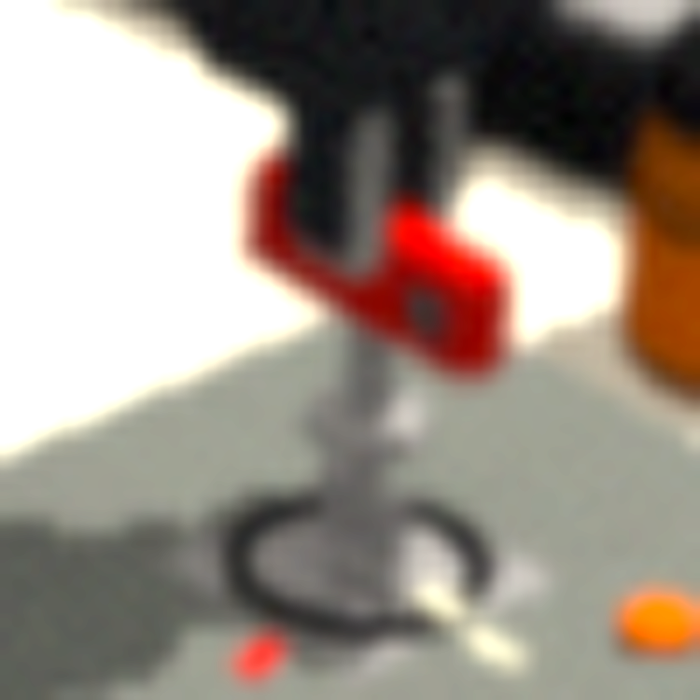

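Request:
send_rows(plan=[[[0, 0, 0.002], [0, 0, 0], -1], [[0, 0, 0.004], [0, 0, 0], -1], [[0, 0, 0.006], [0, 0, 0], -1], [[0, 0, 0.0075], [0, 0, 0], -1], [[0, 0, 0.0075], [0, 0, 0], -1]])

```text
clock: 8.82
eef_pos: [500.9, 212.5, 156.3]
tcp_rot: [-3.141, 0.0, 1.338]
contact_force: [-0.2, 0.5, -0.8]
opening: 0.137
```

```bash
python3 avg.py 500.9 212.3 151 1.338
```

```text
avg [500.95 212.52 156.5   -1.3    0.67  -1.73] sd [0.04 0.01 0.05 0.54 0.36 0.25]
shift [-0.0002 -0.0001  0.0056] rot [ 0.0002 -0.0001 -0.0001]
t 9.07 pos [501.   212.5  156.57] rot [ 3.1414e+00 -1.0000e-04  1.3379e+00] F [-2.3  0.7 -1.7] M [0.24 0.42 0.04] op 0.135 q [ 0.4   0.32  1.88 -0.    0.95 -0.94]
```

```bash
python3 go.py 500.4 212.6 152 1.338
```

```text
shift [-0.     -0.0006  0.0046] rot [ 0.0002 -0.0001 -0.0001]
t 9.07 pos [501.   212.5  156.57] rot [ 3.1414e+00 -1.0000e-04  1.3379e+00] F [-2.3  0.7 -1.7] M [0.24 0.42 0.04] op 0.135 q [ 0.4   0.32  1.88 -0.    0.95 -0.94]
```

Request:
send_rows(plan=[[[0, -0.0006, 0], [0, 0, 0], -1], [[0, -0.0006, 0.0015], [0, 0, 0], -1], [[0, -0.0006, 0.003], [0, 0, 0], -1], [[0, -0.0006, 0.0045], [0, 0, 0], -1], [[0, -0.0006, 0.0045], [0, 0, 0], -1]])

```text
clock: 9.48
eef_pos: [500.5, 212.9, 151.9]
tcp_rot: [3.141, -0.001, 1.338]
contact_force: [-1.0, 3.2, 0.0]
opening: 0.136
```

```bash
python3 avg.py 500.4 212.6 148 1.338
```

```text
avg [500.46 212.85 151.94  -0.66   3.63  -1.08] sd [0.02 0.04 0.   0.41 0.34 0.36]
shift [-0.0002  0.      0.0039] rot [ 0.0001 -0.0003 -0.    ]
t 9.73 pos [500.44 212.79 151.94] rot [ 3.1414e+00 -3.0000e-04  1.3380e+00] F [-0.4  3.4 -1.5] M [0.82 0.19 0.02] op 0.136 q [ 0.4   0.32  1.88  0.    0.94 -0.94]
```

Request:
send_rows(plan=[[[0.0006, 0, 0], [0, 0, 0], -1], [[0.0007, 0, 0.002], [0, 0, 0], -1], [[0.0007, 0, 0.004], [0, 0, 0], -1], [[0.0007, 0, 0.006], [0, 0, 0], -1], [[0.0007, 0, 0.007], [0, 0, 0], -1]])

```text
clock: 10.15
eef_pos: [500.5, 213.4, 144.6]
tcp_rot: [-3.142, -0.0, 1.338]
contact_force: [-1.6, 1.1, 1.8]
opening: 0.137
```

```bash
python3 avg.py 500.4 213.4 138 1.338
```

```text
avg [500.46 213.34 144.64  -0.54   1.78  -2.07] sd [0.01 0.01 0.08 0.36 0.51 0.87]
shift [ 0.     -0.0001  0.0067] rot [-0.0001  0.0001 -0.0001]
t 10.4 pos [500.47 213.34 144.74] rot [-3.1414e+00  1.0000e-04  1.3379e+00] F [-0.5  2.  -3.4] M [0.39 0.2  0.  ] op 0.14 q [ 0.4   0.33  1.89  0.    0.92 -0.94]
```

Going in well (tip 15 mm deep, forces low). Nudge a little more +y and continue.

Request:
send_rows(plan=[[[0.0003, 0, 0.002], [0, 0, 0], -1], [[0.0003, 0, 0.004], [0, 0, 0], -1], [[0.0003, 0, 0.006], [0, 0, 0], -1], [[0.0003, 0, 0.008], [0, 0, 0], -1], [[0.0003, 0, 0.009], [0, 0, 0], -1]])

```text
clock: 10.82
eef_pos: [500.5, 213.7, 135.5]
tcp_rot: [-3.141, 0.0, 1.338]
contact_force: [-1.6, 2.1, -0.9]
opening: 0.138
```

```bash
python3 avg.py 500.4 213.6 130 1.338
```

```text
avg [500.46 213.62 135.45  -0.69   1.83  -2.58] sd [0.02 0.02 0.06 0.37 0.5  0.53]
shift [-0.     -0.      0.0055] rot [-0.0004  0.0002 -0.0001]
t 11.07 pos [500.45 213.61 135.54] rot [-3.1412e+00  2.0000e-04  1.3379e+00] F [-0.7  1.7 -2.8] M [ 0.53  0.17 -0.02] op 0.141 q [ 0.4   0.34  1.89  0.    0.9  -0.94]
```

Request:
send_rows(plan=[[[0.0003, 0, 0.002], [0, 0, 0], -1], [[0.0003, 0, 0.004], [0, 0, 0], -1], [[0.0003, 0, 0.0055], [0, 0, 0], -1], [[0.0003, 0, 0.0068], [0, 0, 0], -1], [[0.0003, 0, 0.0068], [0, 0, 0], -1]])

```text
clock: 11.48
eef_pos: [500.5, 213.8, 128.9]
tcp_rot: [-3.141, 0.0, 1.338]
contact_force: [-2.5, 1.3, 1.9]
opening: 0.141
```

```bash
python3 avg.py 500.4 213.6 128 1.338
```

```text
avg [ 5.0053e+02  2.1384e+02  1.2886e+02 -2.2000e+00  2.1000e-01  2.9500e+00] sd [0.03 0.02 0.02 0.4  0.79 0.64]
shift [-0.0003 -0.0001  0.0008] rot [-0.0003  0.0003 -0.0001]
t 11.73 pos [500.53 213.84 128.84] rot [-3.1413e+00  3.0000e-04  1.3379e+00] F [-1.6 -0.4  3.8] M [ 0.14  0.47 -0.03] op 0.132 q [ 0.4   0.35  1.9  -0.    0.89 -0.94]
```

Request:
send_rows(plan=[[[0, -0.0002, 0.0005], [0, 0, 0], -1], [[0, -0.0002, 0.001], [0, 0, 0], -1], [[0, -0.0002, 0.001], [0, 0, 0], -1], [[0, -0.0002, 0.001], [0, 0, 0], -1], [[0, -0.0002, 0.001], [0, 0, 0], -1]])

```text
clock: 12.15
eef_pos: [500.6, 213.9, 128.8]
tcp_rot: [3.141, -0.0, 1.338]
contact_force: [-3.9, -1.2, 12.4]
opening: 0.137
```

```bash
python3 avg.py 500.4 213.7 128 1.338;  python3 - <<'E'
from h import *
zoom("scene",(300,170,60,60),10,"pics/s9.png")
E
```

```text
avg [ 5.0061e+02  2.1390e+02  1.2878e+02 -4.6500e+00 -4.6000e-01  1.2430e+01] sd [0.01 0.01 0.01 0.38 0.17 0.2 ]
shift [-0.0002 -0.0001  0.0008] rot [ 0.0003 -0.     -0.    ]
t 12.4 pos [500.6  213.9  128.77] rot [ 3.1413 -0.      1.338 ] F [-4.4 -0.4 12.1] M [-0.12  0.87  0.05] op 0.136 q [ 0.4   0.35  1.9  -0.    0.89 -0.94]
```

View pics/s9.png

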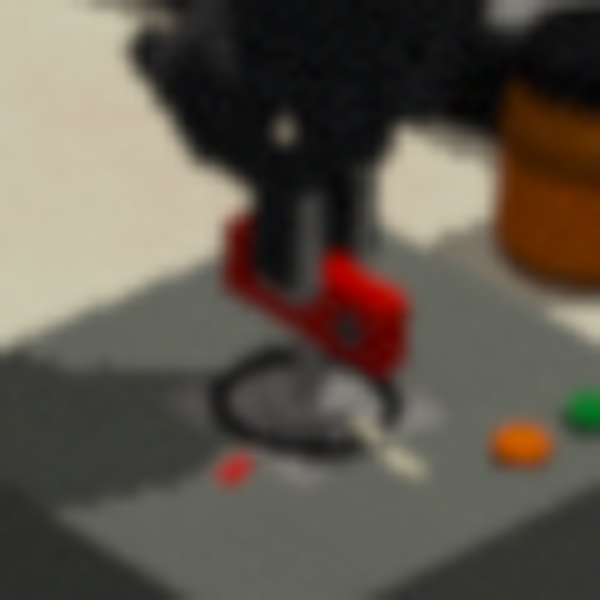

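The picture shows the collar seated inside the ring at (310,400), with Fz at 12 N. Now turning clockwise.

Request:
send_rows(plan=[[[0, -0.0006, 0.0005], [0, 0, 0.05], -1], [[0, -0.0006, 0.0005], [0, 0, 0.11], -1], [[0, -0.0006, 0.0005], [0, 0, 0.17], -1], [[0, -0.0006, 0.0005], [0, 0, 0.24], -1], [[0, -0.0006, 0.0005], [0, 0, 0.3], -1]])

```text
clock: 12.87
eef_pos: [500.7, 214.6, 128.8]
tcp_rot: [3.14, -0.002, 1.035]
contact_force: [-0.8, 1.4, 4.6]
opening: 0.136
```

```bash
python3 avg.py 500.4 213.7 128 1.338
```

```text
avg [500.71 214.56 128.81  -1.23   2.21   5.48] sd [0.01 0.03 0.01 0.33 0.34 0.65]
shift [-0.0009  0.0002  0.0008] rot [ 0.0014 -0.0015 -0.2988]
t 13.12 pos [500.69 214.55 128.79] rot [ 3.1405e+00 -1.7000e-03  1.0392e+00] F [-1.5  2.5  5.7] M [0.52 0.27 0.01] op 0.14 q [ 0.4   0.35  1.9   0.    0.89 -0.64]
```

Request:
send_rows(plan=[[[0.0002, 0, 0.0006], [0, 0, 0.1], -1], [[0.0003, 0, 0.0006], [0, 0, 0.2], -1], [[0.0005, 0, 0.0006], [0, 0, 0.3], -1], [[0.0007, 0.0001, 0.0006], [0, 0, 0.4], -1], [[0.0008, 0.0002, 0.0006], [0, 0, 0.5], -1]])

```text
clock: 13.53
eef_pos: [501.5, 215.1, 128.8]
tcp_rot: [3.141, -0.002, 0.536]
contact_force: [-3.3, -0.4, 9.0]
opening: 0.14
```

```bash
python3 avg.py 500.4 213.7 128 1.338;  python3 - <<'E'
from h import *
zoom("scene",(300,170,60,60),10,"pics/s10.png")
E
```

```text
avg [ 5.0149e+02  2.1510e+02  1.2882e+02 -3.0900e+00 -4.6000e-01  9.2800e+00] sd [0.02 0.02 0.01 0.2  0.45 0.47]
shift [-0.0016  0.0006  0.0008] rot [ 0.0014 -0.0021 -0.7974]
t 13.78 pos [501.47 215.09 128.79] rot [ 3.1411e+00 -2.4000e-03  5.4060e-01] F [-3.  -0.3 10. ] M [-0.06  0.68 -0.06] op 0.136 q [ 0.4   0.35  1.9  -0.    0.89 -0.14]
```

View pics/s10.png

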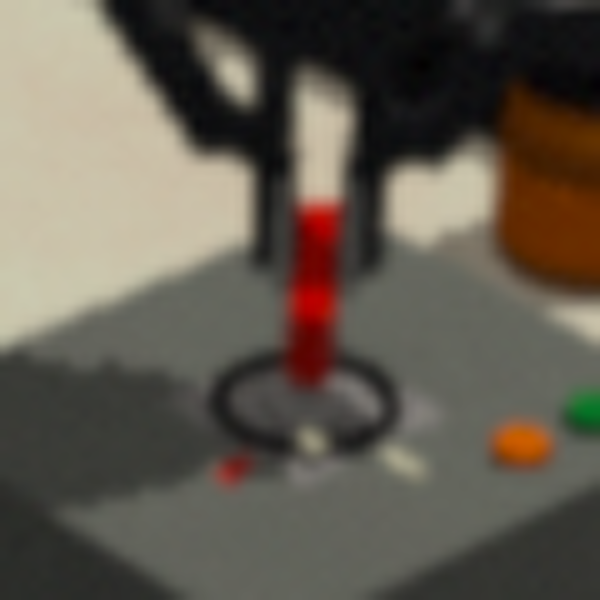

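Request:
send_rows(plan=[[[0, 0, 0.0006], [0, 0, 0.1], -1], [[0.0001, 0, 0.0006], [0, 0, 0.2], -1], [[0.0002, 0, 0.0006], [0, 0, 0.3], -1], [[0.0003, 0.0001, 0.0006], [0, 0, 0.4], -1], [[0.0004, 0.0002, 0.0006], [0, 0, 0.5], -1]])

```text
clock: 14.25
eef_pos: [502.1, 215.1, 128.8]
tcp_rot: [-3.141, -0.003, 0.037]
contact_force: [-3.5, 0.9, 9.1]
opening: 0.141
```

```bash
python3 avg.py 500.4 213.7 128 1.338;  python3 - <<'E'
from h import *
zoom("scene",(300,170,60,60),10,"pics/s11.png")
E
```

```text
avg [ 5.0211e+02  2.1508e+02  1.2881e+02 -3.3300e+00 -3.4000e-01  9.6800e+00] sd [0.01 0.02 0.01 0.55 0.38 0.21]
shift [-0.0017  0.0013  0.0008] rot [ 1.2000e-03 -2.8000e-03 -1.2961e+00]
t 14.5 pos [502.09 215.07 128.8 ] rot [-3.1409e+00 -2.7000e-03  4.1900e-02] F [-2.7  0.2 10. ] M [-0.08  0.71 -0.07] op 0.136 q [ 0.4   0.36  1.9  -0.    0.89  0.36]
```

View pics/s11.png

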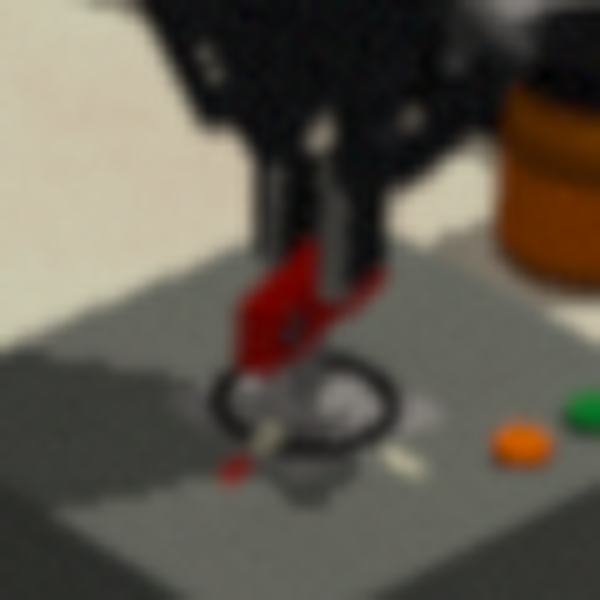

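Request:
send_rows(plan=[[[0, 0, 0.0006], [0, 0, 0.04], -1], [[0, 0, 0.0006], [0, 0, 0.08], -1], [[0, 0, 0.0006], [0, 0, 0.12], -1], [[0, 0, 0.0006], [0, 0, 0.14], -1], [[0, 0, 0.0006], [0, 0, 0.14], -1]])

```text
clock: 14.97
eef_pos: [502.2, 215.1, 128.8]
tcp_rot: [-3.141, -0.003, -0.097]
contact_force: [-3.4, 0.9, 10.0]
opening: 0.138
```

```bash
python3 avg.py 500.4 213.7 128 1.338;  python3 - <<'E'
from h import *
zoom("scene",(300,170,60,60),10,"pics/s12.png")
E
```

```text
avg [ 5.0222e+02  2.1507e+02  1.2881e+02 -3.5900e+00 -1.0000e-01  9.4900e+00] sd [0.02 0.02 0.01 0.38 0.28 0.33]
shift [-0.0017  0.0015  0.0008] rot [ 1.4000e-03 -3.1000e-03 -1.4337e+00]
t 15.22 pos [502.2  215.06 128.81] rot [-3.1407e+00 -3.0000e-03 -9.5700e-02] F [-3.5 -0.6  9.9] M [0.02 0.73 0.4 ] op 0.14 q [ 0.4   0.36  1.9  -0.    0.89  0.5 ]
```

View pics/s12.png

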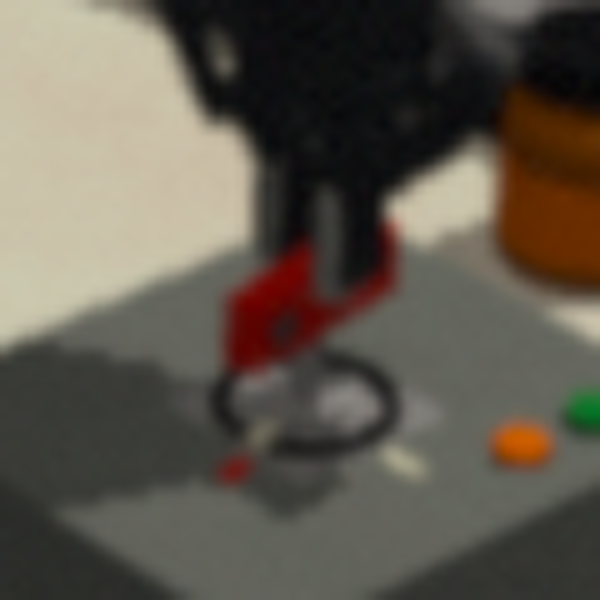

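Request:
send_rows(plan=[[[-0.0001, 0, 0.0006], [0, 0, -0.1], -1], [[-0.0002, 0, 0.0006], [0, 0, -0.2], -1], [[-0.0003, 0, 0.0006], [0, 0, -0.3], -1], [[-0.0004, 0.0001, 0.0006], [0, 0, -0.4], -1], [[-0.0005, 0.0001, 0.0006], [0, 0, -0.5], -1]])

```text
clock: 15.68
eef_pos: [501.6, 215.0, 128.8]
tcp_rot: [3.141, -0.003, 0.41]
contact_force: [-4.2, -0.6, 10.9]
opening: 0.137
```

```bash
python3 go.py 500.6 213.9 128 1.338
```

```text
shift [-0.0013  0.0006  0.0008] rot [ 0.0018 -0.0025 -0.9278]
t 15.68 pos [501.56 215.   128.81] rot [ 3.1411e+00 -2.9000e-03  4.1020e-01] F [-4.2 -0.6 10.9] M [ 0.06  0.92 -0.18] op 0.137 q [ 0.4   0.35  1.9  -0.    0.89 -0.01]
```

Request:
send_rows(plan=[[[-0.0003, 0, 0.0006], [0, 0, -0.1], -1], [[-0.0005, 0, 0.0006], [0, 0, -0.2], -1], [[-0.0006, 0, 0.0006], [0, 0, -0.3], -1], [[-0.0007, 0.0001, 0.0006], [0, 0, -0.4], -1], [[-0.0008, 0.0001, 0.0006], [0, 0, -0.5], -1]])

```text
clock: 16.1
eef_pos: [501.0, 214.6, 128.8]
tcp_rot: [3.14, -0.003, 0.916]
contact_force: [-3.7, 0.2, 8.9]
opening: 0.138
```

```bash
python3 go.py 500.6 213.9 128 1.338
```

```text
shift [-0.0009  0.0001  0.0008] rot [ 0.0025 -0.0022 -0.4218]
t 16.1 pos [501.02 214.65 128.83] rot [ 3.1396e+00 -2.7000e-03  9.1620e-01] F [-3.7  0.2  8.9] M [ 0.05  0.76 -0.14] op 0.138 q [ 0.4   0.35  1.9  -0.    0.89 -0.51]
```

Now past home by about 0.12 rad.

Request:
send_rows(plan=[[[-0.0002, 0, 0.0006], [0, 0, -0.11], -1], [[-0.0004, 0, 0.0006], [0, 0, -0.22], -1], [[-0.0006, 0, 0.0006], [0, 0, -0.33], -1], [[-0.0008, 0, 0.0006], [0, 0, -0.43], -1], [[-0.0009, 0, 0.0006], [0, 0, -0.53], -1]])

```text
clock: 16.52
eef_pos: [500.6, 214.2, 128.8]
tcp_rot: [3.138, -0.002, 1.452]
contact_force: [-3.4, 1.8, 8.1]
opening: 0.135
```

```bash
python3 avg.py 500.6 213.9 128.6 1.338;  python3 - <<'E'
from h import *
zoom("scene",(300,170,60,60),10,"pics/s13.png")
E
```

```text
avg [500.61 214.2  128.8   -3.38   1.45   8.51] sd [0.03 0.02 0.01 0.45 0.55 0.37]
shift [-0.0003  0.      0.0002] rot [ 0.0033 -0.0021  0.1095]
t 16.77 pos [500.59 214.22 128.78] rot [ 3.1382e+00 -1.9000e-03  1.4475e+00] F [-4.2  2.1  8.2] M [0.4  0.77 0.02] op 0.137 q [ 0.4   0.35  1.9  -0.    0.89 -1.05]
```

View pics/s13.png

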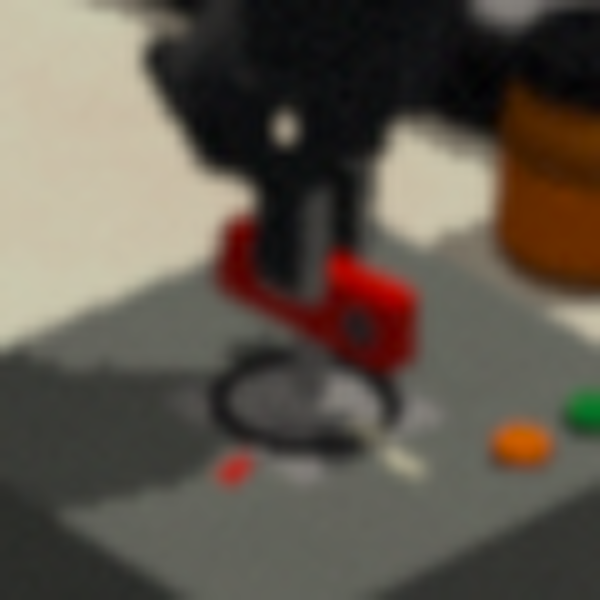

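Request:
send_rows(plan=[[[0, 0, 0.0006], [0.003, -0.002, -0.02], -1], [[0, 0, 0.0006], [0.003, -0.002, -0.04], -1], [[0, 0, 0.0006], [0.003, -0.002, -0.06], -1], [[0, 0, 0.0006], [0.003, -0.002, -0.06], -1], [[0, 0, 0.0006], [0.003, -0.002, -0.06], -1]])

```text
clock: 17.23
eef_pos: [500.7, 214.3, 128.8]
tcp_rot: [3.141, -0.0, 1.508]
contact_force: [-3.2, 0.1, 9.7]
opening: 0.137
```

```bash
python3 avg.py 500.6 213.9 128.6 1.338;  python3 - <<'E'
from h import *
zoom("scene",(300,170,60,60),10,"pics/s14.png")
E
```

```text
avg [ 5.0073e+02  2.1430e+02  1.2879e+02 -4.3600e+00  8.0000e-02  9.1300e+00] sd [0.01 0.01 0.02 0.48 0.28 0.32]
shift [-0.0004 -0.0001  0.0002] rot [ 0.0007 -0.0002  0.1699]
t 17.48 pos [500.71 214.3  128.79] rot [ 3.1409e+00 -2.0000e-04  1.5079e+00] F [-3.9  0.2  9.1] M [ 0.11  0.72 -0.3 ] op 0.137 q [ 0.4   0.35  1.9  -0.    0.89 -1.11]
```

View pics/s14.png

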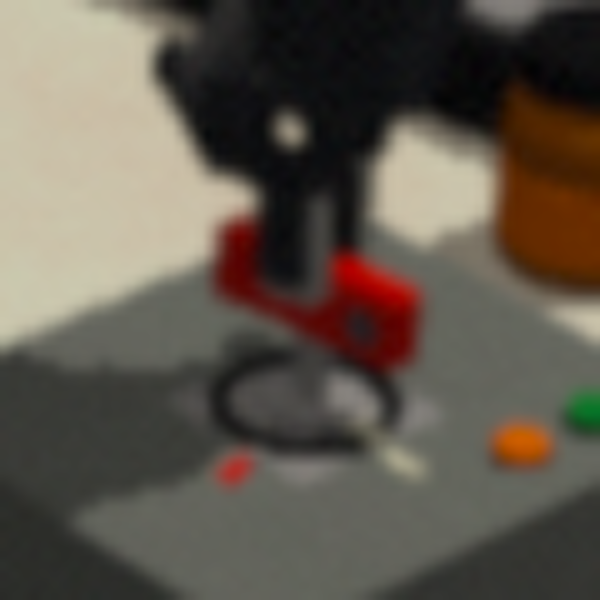

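Request:
send_rows(plan=[[[0, 0, 0], [0, 0, 0.06], -1], [[-0.0002, 0, 0], [0, 0, 0.12], -1], [[-0.0003, 0, 0], [0, 0, 0.17], -1], [[-0.0004, -0.0002, 0], [0, 0, 0.17], -1], [[-0.0004, -0.0002, 0], [0, 0, 0.17], -1]])

```text
clock: 17.95
eef_pos: [500.6, 214.1, 128.8]
tcp_rot: [3.141, -0.001, 1.34]
contact_force: [-2.2, 1.8, 1.4]
opening: 0.137
```

```bash
python3 avg.py 500.4 213.7 110 1.338
```

```text
avg [500.64 214.08 128.83  -0.91   2.46   2.14] sd [0.03 0.03 0.02 0.36 0.57 0.33]
shift [-0.0004 -0.0002  0.0188] rot [ 0.0008 -0.0006  0.0008]
t 18.2 pos [500.63 214.06 128.82] rot [ 3.1408e+00 -6.0000e-04  1.3388e+00] F [-0.9  2.2  2.5] M [0.69 0.3  0.04] op 0.136 q [ 0.4   0.35  1.9   0.    0.89 -0.94]
```

Lift slowly first.

Request:
send_rows(plan=[[[0, 0, -0.002], [0, 0, 0], -1], [[0, 0, -0.004], [0, 0, 0], -1], [[0, 0, -0.007], [0, 0, 0], -1], [[0, 0, -0.01], [0, 0, 0], -1], [[0, 0, -0.013], [0, 0, 0], -1]])

```text
clock: 18.62
eef_pos: [500.4, 213.8, 142.0]
tcp_rot: [3.141, -0.0, 1.339]
contact_force: [-0.9, 0.2, -1.2]
opening: 0.135
```

```bash
python3 go.py 500.4 213.7 170 1.338
```

```text
shift [-0.0001  0.     -0.028 ] rot [ 0.0005 -0.      0.001 ]
t 18.62 pos [500.39 213.82 142.01] rot [ 3.1411 -0.      1.339 ] F [-0.9  0.2 -1.2] M [0.03 0.24 0.03] op 0.135 q [ 0.4   0.34  1.89 -0.    0.92 -0.94]
```

Coming out free. Keep lifting.

Request:
send_rows(plan=[[[0, 0, -0.005], [0, 0, 0], -1], [[0, 0, -0.012], [0, 0, 0], -1], [[0, 0, -0.022], [0, 0, 0], -1], [[0, 0, -0.034], [0, 0, 0], -1], [[0, 0, -0.05], [0, 0, 0], -1]])

```text
clock: 19.03
eef_pos: [500.1, 213.5, 192.8]
tcp_rot: [3.141, 0.001, 1.339]
contact_force: [-0.2, -0.5, -1.2]
opening: 0.137
```

Request:
send_rows(plan=[[[0, 0, -0.015], [0, 0, 0], -1], [[0, 0, -0.03], [0, 0, 0], -1], [[0, 0, -0.038], [0, 0, 0], -1], [[0, 0, -0.038], [0, 0, 0], -1], [[0, 0, -0.038], [0, 0, 0], -1]])

```text
clock: 19.45
eef_pos: [500.4, 213.5, 231.3]
tcp_rot: [3.14, 0.0, 1.339]
contact_force: [0.9, 0.3, -0.9]
opening: 0.139
```

```bash
python3 go.py 545.5 -346.4 230 1.448;  python3 - <<'E'
from h import *
zoom("scene",(290,100,100,120),6,"pics/s15.png")
E
```

```text
shift [-0.5346  0.1725  0.0015] rot [ 1.100e-03  1.000e-04 -1.089e-01]
t 19.45 pos [500.36 213.52 231.26] rot [3.1405 0.     1.3391] F [ 0.9  0.3 -0.9] M [-0.05 -0.02 -0.01] op 0.139 q [ 0.4   0.23  1.81 -0.    1.1  -0.94]
```

View pics/s15.png

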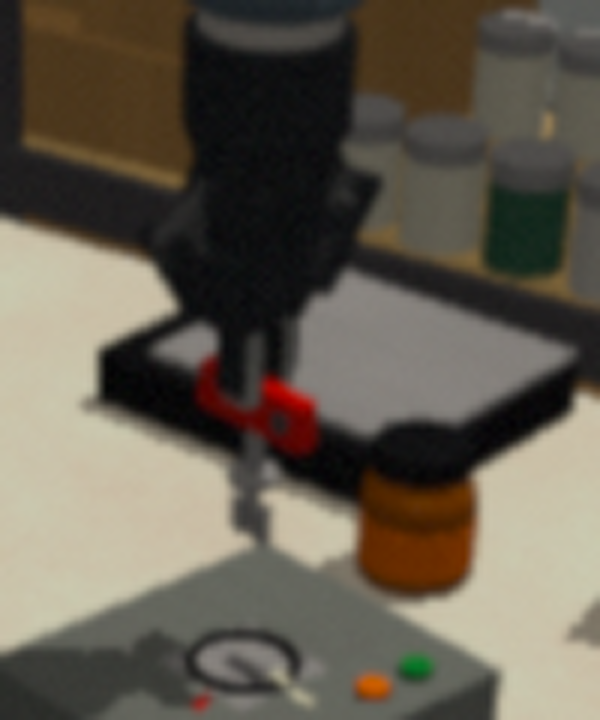

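The key is out and hangs upright at (255,470), and the pointer is on the home mark. Returning to the rack.

Request:
send_rows(plan=[[[-0.03, 0.01, 0.001], [0, 0, -0.02], -1], [[-0.063, 0.02, 0.001], [0, 0, -0.04], -1], [[-0.096, 0.031, 0.001], [0, 0, -0.06], -1], [[-0.13, 0.042, 0.001], [0, 0, -0.08], -1], [[-0.163, 0.053, 0.001], [0, 0, -0.109], -1]])

```text
clock: 19.92
eef_pos: [513.2, 41.0, 228.5]
tcp_rot: [-3.14, 0.001, 1.45]
contact_force: [-0.5, 0.1, -2.2]
opening: 0.137
```

```bash
python3 go.py 545.5 -346.4 230 1.448
```

```text
shift [-0.3806  0.0789 -0.0011] rot [-0.002   0.0014  0.0016]
t 19.92 pos [513.22  40.96 228.53] rot [-3.1396e+00  1.4000e-03  1.4496e+00] F [-0.5  0.1 -2.2] M [ 0.01 -0.06  0.01] op 0.137 q [ 0.08  0.19  1.87 -0.    1.09 -1.37]
```

Request:
send_rows(plan=[[[-0.034, 0.007, -0.001], [0, 0, 0], -1], [[-0.068, 0.014, -0.001], [0, 0, 0], -1], [[-0.102, 0.021, -0.001], [0, 0, 0], -1], [[-0.136, 0.028, -0.001], [0, 0, 0], -1], [[-0.17, 0.035, -0.001], [0, 0, 0], -1]])

```text
clock: 20.33
eef_pos: [526.6, -133.6, 228.6]
tcp_rot: [-3.138, 0.001, 1.45]
contact_force: [1.1, 0.5, -0.8]
opening: 0.137
```

```bash
python3 go.py 545.5 -346.4 230 1.448
```

```text
shift [-0.2089  0.0445 -0.0014] rot [-0.0038  0.0011  0.0015]
t 20.33 pos [ 526.61 -133.64  228.56] rot [-3.1378e+00  1.1000e-03  1.4495e+00] F [ 1.1  0.5 -0.8] M [-0.06  0.    0.03] op 0.137 q [-0.25  0.23  1.81 -0.    1.1  -1.7 ]
```

Request:
send_rows(plan=[[[-0.034, 0.007, -0.001], [0, 0, 0], -1], [[-0.068, 0.014, -0.001], [0, 0, 0], -1], [[-0.102, 0.021, -0.001], [0, 0, 0], -1], [[-0.136, 0.028, -0.001], [0, 0, 0], -1], [[-0.17, 0.035, -0.001], [0, 0, 0], -1]])

```text
clock: 20.75
eef_pos: [540.0, -308.1, 228.2]
tcp_rot: [-3.136, 0.0, 1.449]
contact_force: [0.9, 0.1, -0.9]
opening: 0.137
```

```bash
python3 go.py 545.5 -346.4 200 1.448
```

```text
shift [-0.0373  0.0103  0.0282] rot [-0.0057  0.0003  0.0014]
t 20.75 pos [ 539.99 -308.14  228.21] rot [-3.1359e+00  3.0000e-04  1.4494e+00] F [ 0.9  0.1 -0.9] M [ 0.01 -0.02 -0.05] op 0.137 q [-0.52  0.35  1.64 -0.    1.15 -1.97]
```

Request:
send_rows(plan=[[[-0.02, 0.005, 0], [-0.005, 0, 0.001], -1], [[-0.037, 0.01, 0.01], [-0.005, 0, 0.001], -1], [[-0.037, 0.01, 0.025], [-0.005, 0, 0.001], -1], [[-0.037, 0.01, 0.028], [-0.005, 0, 0.001], -1], [[-0.037, 0.01, 0.028], [-0.005, 0, 0.001], -1]])

```text
clock: 21.17
eef_pos: [543.8, -345.3, 197.7]
tcp_rot: [-3.137, -0.002, 1.448]
contact_force: [-0.7, 0.2, -1.1]
opening: 0.138
```

```bash
python3 avg.py 545.5 -346.4 155 1.448; python3 - <<'E'
from h import *
zoom("scene",(150,210,120,140),5,"pics/s16.png")
E
```

```text
avg [ 5.4531e+02 -3.4552e+02  2.0023e+02 -1.8000e-01 -2.4000e-01 -1.1700e+00] sd [0.45 0.15 0.75 0.19 0.1  0.38]
shift [-0.0007 -0.0002  0.046 ] rot [0.0003 0.0008 0.0011]
t 21.42 pos [ 545.75 -345.73  201.01] rot [3.1413e+00 8.0000e-04 1.4491e+00] F [-0.4 -0.4 -1.2] M [-0.02  0.01 -0.01] op 0.139 q [-0.57  0.41  1.62 -0.    1.11 -2.02]
```

View pics/s16.png

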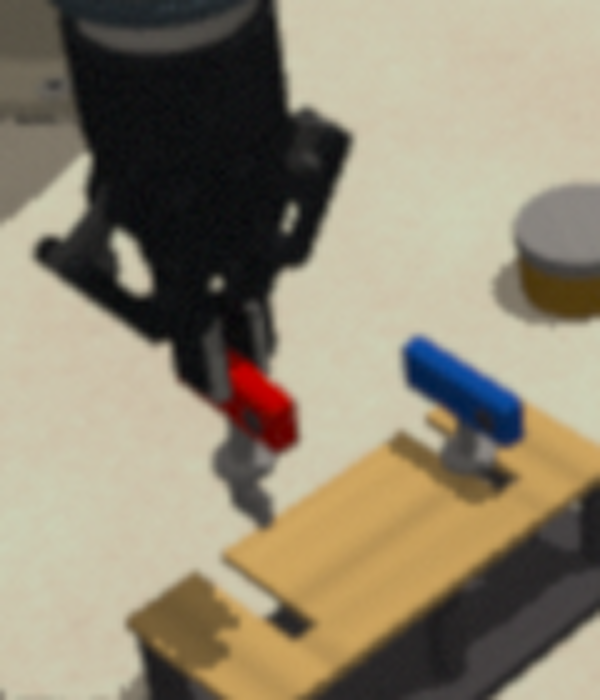

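Request:
send_rows(plan=[[[-0.0009, -0.0001, 0.012], [0, 0, 0.001], -1], [[-0.0009, -0.0001, 0.025], [0, 0, 0.001], -1], [[-0.0009, -0.0001, 0.038], [0, 0, 0.001], -1], [[-0.0009, -0.0001, 0.046], [0, 0, 0.001], -1], [[-0.0009, -0.0001, 0.046], [0, 0, 0.001], -1]])

```text
clock: 21.88
eef_pos: [544.0, -345.7, 151.8]
tcp_rot: [-3.138, -0.001, 1.448]
contact_force: [-1.2, 0.1, -0.7]
opening: 0.139
```

```bash
python3 avg.py 545.8 -346.6 140 1.448; python3 - <<'E'
from h import *
zoom("scene",(150,240,110,110),7,"pics/s17.png")
E
```

```text
avg [ 5.4543e+02 -3.4666e+02  1.5459e+02 -7.0000e-02 -1.4000e-01 -1.4800e+00] sd [0.49 0.31 0.9  0.24 0.29 0.41]
shift [ 0.0004 -0.0002  0.0156] rot [0.0013 0.0013 0.    ]
t 22.13 pos [ 545.93 -346.96  155.57] rot [3.1403e+00 1.3000e-03 1.4480e+00] F [-0.1 -0.6 -0.9] M [-0.03 -0.01 -0.01] op 0.136 q [-0.57  0.46  1.65 -0.    1.03 -2.02]
```

View pics/s17.png

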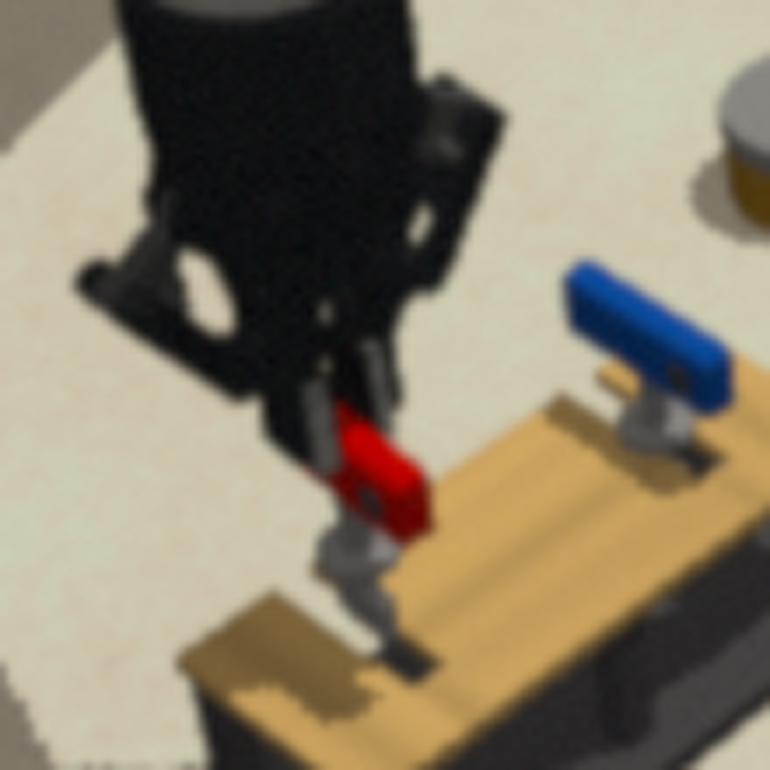

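Request:
send_rows(plan=[[[0.0003, 0, 0.004], [0.001, 0.001, 0], -1], [[0.0003, 0, 0.008], [0.001, 0.001, 0], -1], [[0.0003, 0, 0.012], [0.001, 0.001, 0], -1], [[0.0003, 0, 0.016], [0.001, 0.001, 0], -1], [[0.0003, 0, 0.019], [0.001, 0.001, 0], -1]])

```text
clock: 22.6
eef_pos: [545.7, -346.5, 135.9]
tcp_rot: [-3.141, -0.0, 1.448]
contact_force: [0.5, -0.3, -1.6]
opening: 0.139
```

```bash
python3 avg.py 545.8 -346.6 120 1.448
```

```text
avg [ 5.4574e+02 -3.4656e+02  1.3607e+02  5.7000e-01 -5.4000e-01 -1.1400e+00] sd [0.22 0.14 0.48 0.31 0.5  0.92]
shift [ 0.0001 -0.0003  0.0167] rot [0.0004 0.0003 0.    ]
t 22.85 pos [ 546.04 -346.76  136.66] rot [3.1412e+00 3.0000e-04 1.4480e+00] F [ 0.5 -0.   0.1] M [-0.    0.02 -0.02] op 0.139 q [-0.57  0.48  1.66 -0.    0.99 -2.02]
```

No contact; tip is in the slot. Lower to the shelf.

Request:
send_rows(plan=[[[0, -0.0002, 0.005], [0, 0, 0], -1], [[0, -0.0002, 0.01], [0, 0, 0], -1], [[0, -0.0002, 0.014], [0, 0, 0], -1], [[0, -0.0002, 0.017], [0, 0, 0], -1], [[0, -0.0002, 0.0177], [0, 0, 0], -1]])

```text
clock: 23.27
eef_pos: [545.8, -346.8, 118.8]
tcp_rot: [3.142, 0.0, 1.448]
contact_force: [-1.4, 0.1, 6.2]
opening: 0.136
```

```bash
python3 avg.py 545.8 -346.6 118.7 1.448
```

```text
avg [ 5.4571e+02 -3.4669e+02  1.1890e+02 -9.3000e-01  5.0000e-02  9.4000e-01] sd [0.02 0.03 0.01 0.26 0.36 0.4 ]
shift [0.0001 0.0001 0.0002] rot [0.0001 0.0002 0.0001]
t 23.52 pos [ 545.7  -346.67  118.89] rot [3.1415e+00 2.0000e-04 1.4481e+00] F [-0.5 -0.3  0.2] M [0.1  0.21 0.01] op 0.138 q [-0.57  0.5   1.68 -0.    0.96 -2.02]
```

Request:
send_rows(plan=[[[0, 0, 0.0002], [0, 0, 0], -0.5], [[0, 0, 0.0002], [0, 0, 0], -0.2], [[0, 0, 0.0002], [0, 0, 0], 0.2], [[0, 0, 0.0002], [0, 0, 0], 0.6], [[0, 0, 0.0002], [0, 0, 0], 1]])

```text
clock: 23.93
eef_pos: [545.8, -346.7, 118.7]
tcp_rot: [3.141, 0.0, 1.448]
contact_force: [0.5, -0.6, -0.2]
opening: 0.809
```

Request:
send_rows(plan=[[[0, 0, 0], [0, 0, 0], 1], [[0, 0, 0], [0, 0, 0], 1], [[0, 0, 0], [0, 0, 0], 1], [[0, 0, 0], [0, 0, 0], 1], [[0, 0, 0], [0, 0, 0], 1]])

```text
clock: 24.35
eef_pos: [545.8, -346.7, 118.7]
tcp_rot: [3.141, 0.0, 1.448]
contact_force: [0.1, 0.1, -0.3]
opening: 1.003
```

```bash
python3 avg.py 545.8 -346.6 220 1.448; python3 - <<'E'
from h import *
zoom("scene",(130,220,160,150),5,"pics/s18.png")
E
```

```text
avg [ 5.4580e+02 -3.4670e+02  1.1871e+02 -2.4000e-01 -1.4000e-01  3.2000e-01] sd [0.01 0.02 0.01 0.58 0.26 0.34]
shift [ 1.000e-04  0.000e+00 -1.013e-01] rot [0.0003 0.0003 0.    ]
t 24.6 pos [ 545.8  -346.72  118.71] rot [3.1413e+00 3.0000e-04 1.4480e+00] F [ 0.9 -0.3  0.1] M [-0.03  0.    0.02] op 1.0 q [-0.57  0.5   1.68 -0.    0.96 -2.02]
```

View pics/s18.png

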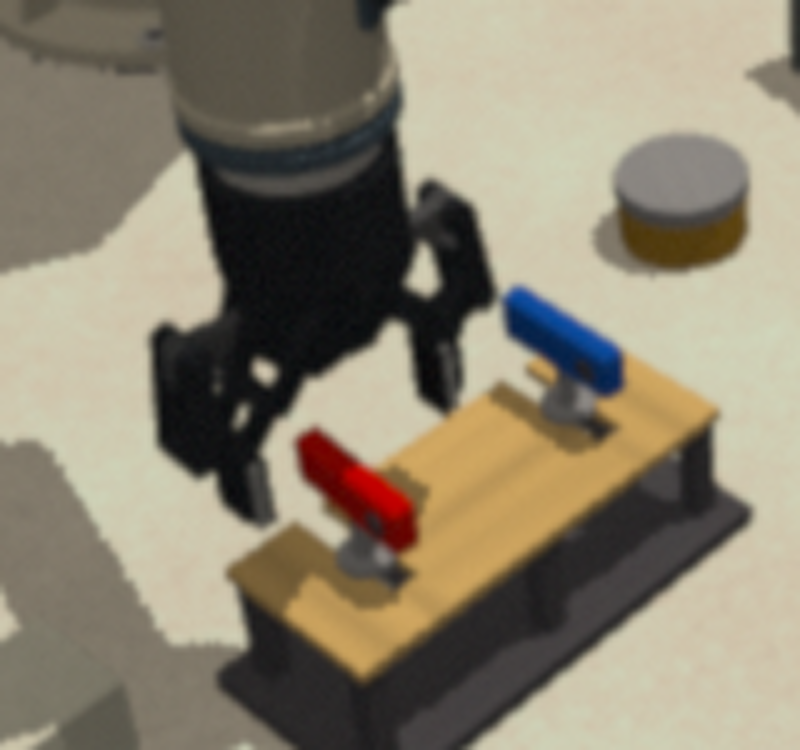

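The red key hangs exactly where it began: bow at (357,490), collar at (362,558). The gripper is open and clear of it, so I retreat upward.

Request:
send_rows(plan=[[[0, 0, -0.008], [0, 0, 0], 1], [[0, 0, -0.02], [0, 0, 0], 1], [[0, 0, -0.04], [0, 0, 0], 1], [[0, 0, -0.065], [0, 0, 0], 1], [[0, 0, -0.095], [0, 0, 0], 1]])

```text
clock: 25.07
eef_pos: [545.2, -346.3, 214.8]
tcp_rot: [-3.141, -0.0, 1.448]
contact_force: [0.8, 0.0, 0.1]
opening: 0.999
```

Request:
send_rows(plan=[[[0, 0, -0.01], [0, 0, 0], 1], [[0, 0, -0.01], [0, 0, 0], 1], [[0, 0, -0.01], [0, 0, 0], 1], [[0, 0, -0.01], [0, 0, 0], 1], [[0, 0, -0.01], [0, 0, 0], 1]])

```text
clock: 25.48
eef_pos: [544.4, -345.8, 223.2]
tcp_rot: [-3.138, -0.001, 1.448]
contact_force: [0.0, -0.0, -0.8]
opening: 1.0
```

```bash
python3 avg.py 545.8 -346.6 220 1.448; python3 - <<'E'
from h import *
cv2.imwrite("pics/fin.png",viewer.grab_frame("scene")[:,:,::-1])
E
```

```text
avg [ 5.4477e+02 -3.4603e+02  2.2360e+02 -2.3000e-01  4.0000e-02  3.0000e-02] sd [0.18 0.1  0.29 0.48 0.33 0.44]
shift [-0.0003  0.0008  0.004 ] rot [-0.0021 -0.0008  0.0001]
t 25.73 pos [ 545.01 -346.19  224.03] rot [-3.1395e+00 -8.0000e-04  1.4481e+00] F [0.3 0.1 0.4] M [ 0.01 -0.02  0.03] op 0.998 q [-0.57  0.39  1.59 -0.    1.16 -2.02]
```

View pics/fin.png

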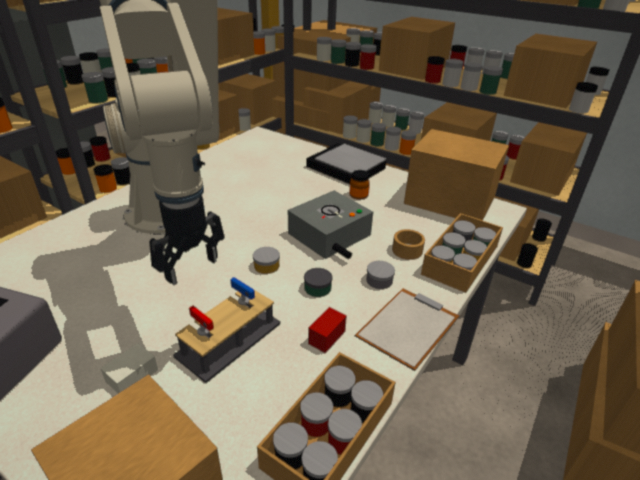

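The final view matches the start: red key at (201,319), blue key at (242,291), all stock in place, and the gripper clear of everything.

```bash
python3 -c "
from rig import job; print(job.sign_off())"
```

```text
the job is handed in; nothing more can be done
None
```

I reset the shutter control box with the red key, hung the key back in its own slot, and handed the job in at about 25.7 s of the 64 s allowed. The hand-in reports no verdict.

- **Key in the switch:** the collar came onto the box top at the height I expected, with about 12 N of downward force.
- **Turn to the stop:** I turned the tool 1.43 rad clockwise until the moment rose to +0.40 N m, and the pointer was at the red mark.
- **Turn back home:** I turned it back past home until the moment reached −0.30 N m, with the pointer on the white mark. Then I centred the key in its play and it came out freely.
- **Back on the rack:** I lowered the key at the same pose I took it from, and it rested on the shelf. The last pictures show it upright where it began, with the blue key and the stock unmoved and the gripper clear of everything.

**Disagreements:** the two cameras placed the keyhole about 2.5 mm apart. I started from their mean and found the rest by feel during insertion; side forces while going in stayed under about 4 N. The key also sits about 2 mm off the gripper's centre, so the tool drifted slightly during the turn. No check failed.

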